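# Fold down the breakfast shelf and set out the covered jam pots

### The job

With the hook pole, hook into the brass eye of the cupboard's closed flap, swing the flap all the way down with it (not by hand) to lie level as the breakfast shelf, and lay the pole back flat on the worktop. Stand every jam pot that is there upright on the lowered flap and cover each with the lid of its own colour, fully home and level (a lid whose pot is missing is not needed). Leave the mug and the honey jar where they are.

Things in the scene. Friction and masses are not known exactly. Their poses are not given: they have to be found in the camera images.
- cupboard: shallow sage-green wall cupboard, 420 mm wide (y), 78 deep (x), 268 high, fixed at the back of the worktop. Origin: bottom of the front face, mid-width; x into the cupboard, y to the left, z up. Lower 100 mm: fixed front; above it the flap. A timer and a matchbox stand on top near the ends. The worktop strip straight in front of it is free but for the pole; the open flap reaches 214 mm over it.
- flap (a joint): hinge of the drop-front flap, rad: 0 = closed (upright, flush with the cupboard front), 1.571 = swung down to level (end stop); its top edge comes towards the robot and down. The flap is 416 mm wide, 165 mm long from the hinge line and 14 mm thick, 0.6 kg. Friction in the hinge (0.3 N m) and a damper (0.5 N m s/rad): it stays put while steep and sinks slowly by itself below about half way. When open, its inner beech face is the shelf, 100 mm above the worktop.
- flap_hinge (a point): middle of the hinge line, on the cupboard front 100 mm above the worktop; axes as the cupboard's (hinge line along y). Does not move with the flap.
- flap_eye (a point): centre of the brass eye ring on the middle of the flap's top edge; it moves with the flap, 191 mm from the hinge line in the flap's plane and 7 mm outside its inner face. The ring's hole is 32 mm across and runs along y (the ring stands in the x-z plane); bar 7 mm thick. Closed, it is about 291 mm above the worktop; open, it sticks out level in front of the shelf, 93 mm above the worktop.
- flap_mid (a point): middle of the flap's inner face, 85 mm from the hinge line. Axes turn with the flap: y to the left along the hinge line; closed: x into the cupboard, z up; fully open: x up, z towards the robot (away from the hinge). On the open flap a standing pot's underside has x = 0 here.
- pole: hook pole, 0.16 kg, lying flat: square wooden handle 110 long x 24 x 24 mm, then a 9 mm steel rod along the handle's x axis that bends at x = 155 mm sideways to +y into a straight hook leg 46 mm long (overall 215 mm). Origin: underside of the handle's middle; x from handle to hook, y the way the hook leg points, z up; rod and leg centre 12 mm above the underside.
- pole_crook (a point): point on the hook leg, 155 mm ahead of the handle's middle, 28 mm to the side and 12 mm above the underside (pole axes); the leg goes from here 22 mm farther to its tip.
- pot_white: white stoneware jam pot, round, 62 mm wide, 70 mm high, open mouth 54 mm, wall 4 mm, 0.22 kg. Origin: centre of the underside; z up. May be absent.
- pot_blue: blue stoneware jam pot, same size and origin. May be absent.
- pot_brown: terracotta-brown jam pot, same size and origin. May be absent.
- lid_white: white loose lid for the white pot, 0.08 kg: disc 72 mm wide and 6 mm thick, under it a plug 49 mm wide and 8 mm deep that goes into the pot's mouth, on top a round knob 23 mm wide and 27 mm high. Origin: centre of the plug's underside; z up. It lies on its plug, disc top at 14 mm and knob top at 41 mm above the surface. Seated, its origin is 62 mm above the pot's.
- lid_blue: blue loose lid for the blue pot, same size and origin.
- lid_brown: terracotta-brown loose lid for the brown pot, same size and origin.
- mug: white mug with green dots, 93 mm high, a bystander at the right. Origin: centre of the underside.
- honey_jar: honey jar, 62 mm wide, 118 mm high, a bystander at the left. Origin: centre of the underside.
Not all that is in view belongs to the job. Leave any green look-alike of the pot_brown alone.

How it is judged:
By the outcome, as a careful person would: the job done as asked, in the order asked, and still so for the second after the job is handed in, with the robot touching nothing.
Of pot_white, pot_blue, pot_brown only 2 to 3 are there at a start; the rules pass over those that are not, and their reading is None.
At some moment in a run one of pot_white, pot_blue, pot_brown may be knocked a few centimetres aside while the robot is not near it.
It also fails if it takes over 210 s, if anything falls off the work surface, if the arm or the gripper's body presses on something with over 40 N, if the wrist force passes 120 N, or if a joint passes its speed limit or range.

### The arm

A 6-joint arm with a two-finger parallel gripper is mounted at the origin on a cart in front of the work surface, level with it; the furniture and walls round the work are solid. World frame = base frame: x ahead of the robot, y to its left, z up, the work surface at z = 0. Lengths are in m, angles in degrees, forces in N, time in s.
With the tool pointing down it reaches from about 0.35 to 0.85 m from the base axis. Payload 8.1 kg.
Tool frame: the origin (TCP) lies at the very end of the fingers, on their centre line; the grasp point (between the pads) lies 19 mm behind it; z points along the fingers, x is the direction in which the jaws open and shut, and the axes are right-handed (so a half turn about z gives the same grasp; the last joint's range is limited). The gripper opens to 93 mm and grips with 3 to 60 N. Pads are 15 mm wide; open, the fingers measure 128 mm over their backs; the gripper's body (75 mm by 188 mm) begins 65 mm behind the grasp point.
Start: joints at [-4.893, 7.471, 85.268, -0, 87.261, -4.893], TCP at [0.6, 0, 0.219] pointing down, gripper open.
Joint ranges: [-169.43, 169.43], [-51.17, 129.36], [1.28, 143.12], [-76.62, 256.62], [0, 156.53], [-152.29, 152.29]. Speed limits (degrees/s): [136.94, 136.94, 159.86, 180, 180, 180].

### API

Orientations are given as [roll, pitch, yaw] about the fixed x, y, z axes, in that order (R = Rz(yaw) Ry(pitch) Rx(roll)).
In Python, from rig import robot, eyes gives the robot as it stands.
- The arm moves only by the shell command python3 -m jog 'ROWS' [OPENING]. ROWS is JSON, a list that holds one entry, the list of rows, each a list of 4 numbers: the shift along the tool's x, y, z in m, then the turn about the tool's z in rad. A call has 1 to 5 rows; each row is the pose to reach, as a shift and turn from the pose measured when the call began, along the tool's axes at that moment; what a row does not reach only later rows make up. A row lasts 1/10 s, in which the tool goes at most 50 mm and 8.59 degrees, less where a joint would pass 70% of its speed; a pose out of reach is approached as far as the arm can. A call with a gripper value outside its range is refused whole. OPENING is the gripper command: -1 is shut, 1 is fully open, values between are in proportion, set as the call begins (- or left out, the last holds). The fingers move at their own pace and stop on an object; the grip force is fixed at half the most. Time passes only in rows, so rows that repeat a pose let the fingers close. It gives the time, the measured TCP pose, the force and the opening at its end, in the units of the state.
- robot.sense(): the state, without advancing time (a new reading comes with each control period).
- eyes.capture(name): name is "scene" or "side" or "wrist"; returns (picture, depth): 384x512x3 uint8, red, green, blue; 384x512 float32, m along the optical axis (not along the pixel's ray), 0 where there is no reading.
- eyes.camera_params(name): a dict with "camera_matrix" (3x3 intrinsics, pixels), "position" and "orientation" of the camera in the world. Camera axes: x right, y down, z forward; pixel columns grow to the right and rows downward; lengths in m; the calibration is good to about 2 mm. A picture is of the moment at which its call begins: read the wrist's pose just before it. camera_params takes no time and is no camera call; for the wrist camera it gives the pose at the moment of the call.
- robot.job_done(): hands the job in, once; it reports no verdict.
The state is a dict: "t": time; "joint_positions": joint angles; "joint_vel": joint speeds; "joint_efforts": joint torques, N m; "tool_pos": TCP position; "tcp_rot": TCP orientation; "contact_force": force on the tool from outside, world axes, zero at the start; "torque": the same for the moment, N m; "width": finger opening in m.
Only numpy, scipy, OpenCV 4.12 (cv2) and the standard library are available. Lean on these libraries where they do the work, as an engineer would, in place of code of your own. Each camera call takes 0.05 s, during which the arm holds its last target. There are 200 camera calls.

## Working session

There is one attempt and no reset: what is moved stays moved. The work goes in short steps, Python scripts to look and compute and a shell command to move; the robot and the scene stay as the last step left them, time stands still between calls to the robot, and variables do not carry over. Pictures are saved under pics/ and viewed, about 12 in all and at most 16, crops included, and the job is handed in when it is done.

```bash
ls; mkdir -p pics; python3 - <<'E'
from rig import robot, eyes
import cv2,numpy as np
print(robot.sense())
ims=[]
for n in("scene","side"):
    p,d=eyes.capture(n); ims.append(p); np.savez(f"pics/{n}0.npz",p=p,d=d)
    c=eyes.camera_params(n); print(n,c)
    cv2.imwrite(f"pics/{n}0.png",cv2.cvtColor(p,cv2.COLOR_RGB2BGR))
E
```

```text
pics
{'t': 0.0, 'joint_positions': array([-4.89132779e+00,  7.51510138e+00,  8.53274425e+01, -4.57482246e-04,
        8.72610566e+01, -4.89349561e+00]), 'joint_vel': array([ 0.01025397,  0.03700225,  0.04112428,  0.1001855 , -0.03971556,
       -0.08956377]), 'joint_efforts': array([-1.61290725e-03, -5.59853125e+01, -4.91755986e+01,  7.67333270e-02,
        3.59135563e-02, -2.97389461e-04]), 'tool_pos': array([5.99445713e-01, 8.48906291e-05, 2.17605117e-01]), 'tcp_rot': array([-1.79991618e+02,  1.03261858e-01,  2.19764852e-03]), 'contact_force': array([-0.71197776,  0.07614187,  0.28262178]), 'torque': array([ 0.09554539,  0.02490417, -0.03631465]), 'width': 0.09280684779119476}
scene {'camera_matrix': array([[372.25707856,   0.        , 251.5862255 ],
       [  0.        , 372.25707856, 188.85405152],
       [  0.        ,   0.        ,   1.        ]]), 'position': array([-0.2126033 , -0.61917572,  0.82235964]), 'orientation': array([-121.90495309,    0.86343431,  -53.52906061])}
side {'camera_matrix': array([[468.522479  ,   0.        , 257.40702998],
       [  0.        , 468.522479  , 195.53068248],
       [  0.        ,   0.        ,   1.        ]]), 'position': array([-0.65080286,  0.19754064,  1.4104938 ]), 'orientation': array([-134.02449011,   -1.08758718,  -98.4866955 ])}
```

View pics/scene0.png

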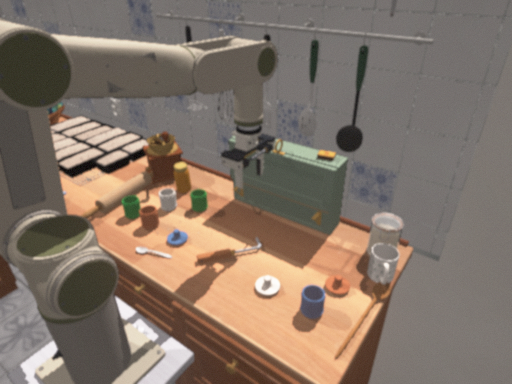

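View pics/side0.png

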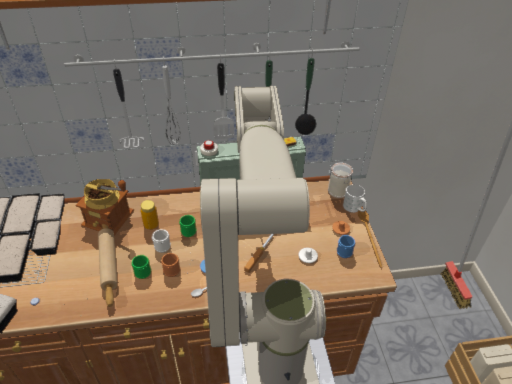

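Scene picture: the white pot is at (168,200), brown at (149,217) and blue at (312,302). The green look-alikes at (131,206) and (199,201) are left alone, because pot_brown is terracotta. Lids are blue (177,238), white (267,286) and brown (337,286). The pole runs from (200,257) to (260,243). All three pots are there.

```bash
cat > h.py <<'E'
from rig import robot, eyes
import cv2,numpy as np
from scipy.spatial.transform import Rotation as R
def cloud(name,p=None,d=None):
    s=robot.sense()
    c=eyes.camera_params(name)
    if p is None: p,d=eyes.capture(name)
    K=c["camera_matrix"]; h,w=d.shape
    u,v=np.meshgrid(np.arange(w),np.arange(h))
    X=np.stack([(u-K[0,2])/K[0,0]*d,(v-K[1,2])/K[1,1]*d,d],-1)
    W=X@R.from_euler('xyz',c["orientation"],degrees=True).as_matrix().T+c["position"]
    W[d<=0]=np.nan
    return p,W
def project(name,pt,c=None):
    c=c or eyes.camera_params(name); M=R.from_euler('xyz',c["orientation"],degrees=True).as_matrix()
    q=M.T@(np.asarray(pt)-c["position"]); q=c["camera_matrix"]@q; return q[:2]/q[2]
def crop(p,fn,box,f):
    x0,y0,x1,y1=box
    cv2.imwrite(fn,cv2.resize(cv2.cvtColor(p[y0:y1,x0:x1],cv2.COLOR_RGB2BGR),None,fx=f,fy=f,interpolation=cv2.INTER_CUBIC))
def circ(pts): # fit circle xy
    A=np.c_[2*pts[:,:2],np.ones(len(pts))]; s=np.linalg.lstsq(A,(pts[:,:2]**2).sum(1),rcond=None)[0]
    return s[:2],np.sqrt(s[2]+s[:2]@s[:2])
E
python3 - <<'E'
from h import *
z=np.load("pics/scene0.npz"); p,W=cloud("scene",z['p'],z['d'])
crop(p,"pics/c1.png",(90,130,410,350),2.4)
hsv=cv2.cvtColor(p,cv2.COLOR_RGB2HSV)
for n,(u,v),rr in (("pw",(168,200),14),("pbr",(149,217),14),("pbl",(312,302),18),("lbl",(177,238),15),("lw",(267,286),18),("lbr",(337,286),18),("mug",(383,262),25),("g1",(131,206),14),("g2",(199,201),14)):
    P=W[v-rr:v+rr,u-rr:u+rr].reshape(-1,3); H=hsv[v,u]
    t=P[(P[:,2]>0.006)&(P[:,2]<.11)]
    zt=np.percentile(t[:,2],97); top=t[t[:,2]>zt-.008]
    print(n,H,len(t),"zmax",zt.round(3),"mean",t.mean(0).round(3),"top",((top.max(0)+top.min(0))/2).round(3),top.shape, np.ptp(top,axis=0).round(3))
# cupboard front, pole
for (u,v) in ((345,160),(262,250),(250,180),(300,200),(320,215),(235,170),(342,222),(237,192)): print((u,v),W[v,u].round(3),hsv[v,u])
P=W[238:270,192:268]; m=(P[...,2]>.005)&(P[...,2]<.05); q=P[m]; print("pole",len(q)); 
c=q.mean(0);U,S,V=np.linalg.svd(q[:,:2]-c[:2],full_matrices=False);print(c,V[0],np.ptp(q[:,:2]@V[0]))
E
```

```text
pw [ 12  30 126] 404 zmax 0.072 mean [0.546 0.354 0.045] top [0.506 0.344 0.069] (92, 3) [0.144 0.092 0.011]
pbr [  9 131 111] 477 zmax 0.071 mean [0.429 0.333 0.044] top [0.429 0.348 0.069] (93, 3) [0.064 0.104 0.011]
pbl [117  47 108] 728 zmax 0.072 mean [ 0.428 -0.333  0.044] top [ 0.429 -0.331  0.069] (148, 3) [0.062 0.061 0.01 ]
lbl [116  52 108] 244 zmax 0.043 mean [0.424 0.182 0.02 ] top [0.427 0.185 0.041] (31, 3) [0.022 0.021 0.01 ]
lw [ 11  37 146] 378 zmax 0.042 mean [ 0.422 -0.19   0.019] top [ 0.426 -0.187  0.041] (44, 3) [0.02  0.019 0.009]
lbr [ 10 141 123] 466 zmax 0.071 mean [ 0.523 -0.352  0.027] top [ 0.437 -0.347  0.069] (49, 3) [0.046 0.028 0.011]
mug [ 13  26 159] 1411 zmax 0.095 mean [ 0.682 -0.431  0.058] top [ 0.688 -0.428  0.095] (240, 3) [0.15  0.088 0.018]
g1 [ 56 107  86] 529 zmax 0.072 mean [0.435 0.435 0.047] top [0.431 0.39  0.07 ] (106, 3) [0.069 0.149 0.011]
g2 [ 51 106  82] 362 zmax 0.072 mean [0.612 0.26  0.044] top [0.613 0.258 0.069] (75, 3) [0.061 0.063 0.009]
(345, 160) [ 0.809 -0.224  0.269] [ 51  34 158]
(262, 250) [ 0.553 -0.08   0.001] [ 12 111 152]
(250, 180) [0.726 0.095 0.127] [40 26 89]
(300, 200) [ 0.734 -0.113  0.114] [45 29 88]
(320, 215) [ 0.749 -0.185  0.072] [ 19 114 105]
(235, 170) [0.534 0.004 0.285] [ 17  32 112]
(342, 222) [ 0.844 -0.23   0.003] [ 12 124 121]
(237, 192) [0.715 0.15  0.06 ] [19 91 92]
pole 446
[0.45321993 0.00192726 0.01822415] [-0.82386754  0.56678239] 0.21863499067708797
```

View pics/c1.png

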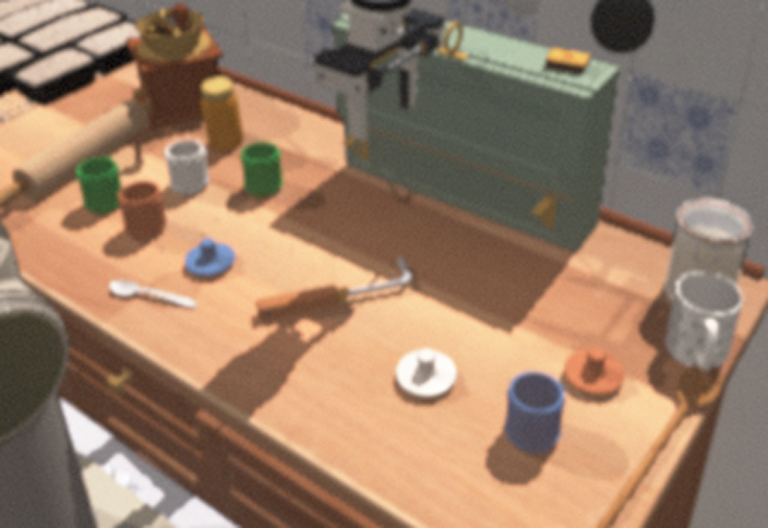

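```bash
python3 - <<'E'
from h import *
z=np.load("pics/scene0.npz"); p,W=cloud("scene",z['p'],z['d'])
hsv=cv2.cvtColor(p,cv2.COLOR_RGB2HSV)
V,U=np.mgrid[:384,:512]
m=(U>245)&(U<345)&(V>150)&(V<230)&(hsv[...,0]>30)&(hsv[...,0]<70)&(W[...,2]>.02)&(W[...,2]<.24)&(W[...,0]>.65)&(W[...,0]<.8)
q=W[m]
for lo,hi in((.02,.09),(.11,.24)):
    k=q[(q[:,2]>lo)&(q[:,2]<hi)]
    for _ in range(4):
        A=np.c_[k[:,1:],np.ones(len(k))];s=np.linalg.lstsq(A,k[:,0],rcond=None)[0];r=k[:,0]-A@s;g=abs(r)<.008;k=k[g]
    print("front x=a*y+b*z+c",s.round(4),len(k),"y",k[:,1].min(),k[:,1].max())
t=W[(abs(W[...,2]-.268)<.006)&(W[...,0]>.65)&(W[...,0]<.9)&(abs(W[...,1])<.4)];print("top",len(t),np.percentile(t,[1,50,99],axis=0).round(3))
e=W[135:160,265:290]; k=(e[...,2]>.27)&(e[...,2]<.33)&(e[...,0]>.65)&(e[...,0]<.8); print("eye?",e[k].mean(0),np.percentile(e[k],[3,97],axis=0).round(3),k.sum())
# pole
P=W[225:275,185:275]; m=(P[...,2]>.005)&(P[...,2]<.04)
n,lab,st,ce=cv2.connectedComponentsWithStats(m.astype(np.uint8))
for i in range(1,n):
    if st[i,4]>20:
        q=P[lab==i];print("comp",st[i],q.mean(0).round(3))
i=1+np.argmax(st[1:,4]);q=P[lab==i]
h=q[q[:,2]>.018]
c=h[:,:2].mean(0);d=np.linalg.svd(h[:,:2]-c)[2][0]; d*=-np.sign(d[1]) ; print("axis",d,np.degrees(np.arctan2(d[1],d[0])))
a=(q[:,:2]-c)@d; b=(q[:,:2]-c)@[-d[1],d[0]]
for x in np.arange(-.08,.18,.01):
    k=(a>=x)&(a<x+.01)
    if k.any(): print(round(x,3),k.sum(),b[k].min().round(3),b[k].max().round(3),np.median(q[k,2]).round(3))
print(c)
ll=((337,286,18,'lbr'),)
P=W[272:300,322:355].reshape(-1,3);k=P[(P[:,2]>.006)&(P[:,2]<.05)&(P[:,0]>.47)];kk=k[k[:,2]>.033];print("lbr",k.mean(0),kk.mean(0),len(kk))
for n,(u,v) in (("pw",(168,200)),("pbr",(149,217))):
    P=W[v-16:v+16,u-16:u+16];H=hsv[v-16:v+16,u-16:u+16]
    mm=(P[...,2]>.062)&(P[...,2]<.08)
    mm&= (H[...,1]<60) if n=='pw' else (H[...,0]<20)&(H[...,1]>60)
    k=P[mm]; print(n,len(k),np.percentile(k,[2,98],axis=0).round(3),((np.percentile(k,2,axis=0)+np.percentile(k,98,axis=0))/2).round(3))
E
```

```text
front x=a*y+b*z+c [-0.0321 -0.0502  0.7501] 1037 y -0.22628029046309067 0.13165376867821954
front x=a*y+b*z+c [-0.0307  0.0086  0.7314] 2420 y -0.22478854029587975 0.11800755220896886
top 1542 [[ 0.728 -0.388  0.262]
 [ 0.795 -0.108  0.268]
 [ 0.864  0.364  0.274]]
eye? [ 0.71026533 -0.02303413  0.30242447] [[ 0.652 -0.037  0.27 ]
 [ 0.783 -0.     0.328]] 147
comp [ 0  7  3  9 21] [0.447 0.164 0.016]
comp [ 12  11  65  27 431] [0.453 0.002 0.019]
axis [ 0.81156153 -0.58426697] -35.75122135419788
-0.07 14 -0.007 0.014 0.02
-0.06 27 -0.008 0.012 0.021
-0.05 29 -0.012 0.017 0.023
-0.04 31 -0.009 0.012 0.021
-0.03 29 -0.011 0.012 0.022
-0.02 30 -0.01 0.014 0.023
-0.01 29 -0.01 0.013 0.023
-0.0 30 -0.011 0.013 0.022
0.01 26 -0.013 0.011 0.022
0.02 28 -0.012 0.012 0.023
0.03 26 -0.013 0.012 0.023
0.04 21 -0.011 0.013 0.021
0.05 13 -0.007 0.005 0.017
0.06 10 -0.006 0.001 0.016
0.07 9 -0.005 0.001 0.016
0.08 8 -0.007 0.002 0.016
0.09 9 -0.005 0.001 0.017
0.1 6 -0.007 -0.003 0.017
0.11 9 -0.008 0.002 0.015
0.12 8 -0.007 0.003 0.015
0.13 10 -0.007 0.001 0.016
0.14 26 -0.005 0.057 0.016
0.15 3 0.012 0.061 0.005
[0.43685824 0.01452971]
lbr [ 0.54232174 -0.35267043  0.01882149] [ 0.54552737 -0.3505873   0.04017837] 45
pw 73 [[0.519 0.329 0.062]
 [0.576 0.389 0.073]] [0.547 0.359 0.067]
pbr 105 [[0.399 0.298 0.062]
 [0.459 0.357 0.073]] [0.429 0.327 0.068]
```

The crop shows the handle's left end at (260,300) and the hook leg at (405,270), pointing up towards the cupboard. That puts the pole near (0.430,0.019) with yaw about -36°, leg to +y. The pots, lids and both look-alikes are as named above. Now I'll move above the pole and take a close look.

```bash
python3 -m jog '[[[-0.05,0,0,-0.15],[-0.1,0,0,-0.3],[-0.153,-0.007,0,-0.45],[-0.153,-0.007,0,-0.6],[-0.153,-0.007,0,-0.6]]]' 1
python3 -m jog '[[[0,0,0,-0.15],[0,0,0,-0.33],[0,0,0,-0.33],[0,0,0,-0.33]]]'
cat > wl.py <<'E'
import sys
from h import *
s=robot.sense(); print(s['t'],s['tool_pos'].round(4),s['tcp_rot'].round(2),s['width'].round(4))
p,W=cloud("wrist"); np.savez("pics/%s.npz"%sys.argv[1],p=p,W=W); crop(p,"pics/%s.png"%sys.argv[1],(0,0,512,384),1)
print(project("wrist",s['tool_pos']))
E
python3 wl.py w1
```

```text
t: 0.6
tool_pos: [0.4452, 0.0073, 0.2178]
tcp_rot: [-180.0, 0.1, 34.5]
contact_force: [0.7, 0.4, 0.9]
width: 0.0931
t: 1.0
tool_pos: [0.4462, 0.0071, 0.2179]
tcp_rot: [-179.9, 0.0, 53.2]
contact_force: [0.3, -0.9, 0.5]
width: 0.0928Traceback (most recent call last):
  File "wl.py", line 3, in <module>
    s=robot.sense(); print(s['t'],s['tool_pos'].round(4),s['tcp_rot'].round(2),s['width'].round(4))
                                                                               ^^^^^^^^^^^^^^^^
AttributeError: 'float' object has no attribute 'round'
```

```bash
sed -i "s/s\['width'\].round(4)/s['width']/" wl.py; python3 wl.py w1; python3 - <<'E'
from h import *
z=np.load("pics/w1.npz");W=z['W'];P=W.reshape(-1,3)
print(np.nanpercentile(P,[1,50,99],axis=0).round(3))
k=P[(P[:,2]>.006)&(P[:,2]<.04)&(np.hypot(P[:,0]-.5,P[:,1]+.03)<.17)]
h=k[k[:,2]>.019]; print(len(k),len(h))
c=h[:,:2].mean(0);d=np.linalg.svd(h[:,:2]-c,full_matrices=False)[2][0];d*=-np.sign(d[1])
print(c,np.degrees(np.arctan2(d[1],d[0])))
a=(k[:,:2]-c)@d;b=(k[:,:2]-c)@[-d[1],d[0]]
for x in np.arange(-.08,.18,.02):
    m=(a>=x)&(a<x+.02)
    if m.any(): print(x.round(3),m.sum(),np.percentile(b[m],[2,98]).round(3),np.median(k[m,2]).round(3))
hh=(k[:,2]>.019);print("handle a-range",np.percentile(a[hh],[1,99]), "all",np.percentile(a,[.5,99.5]))
E
```

```text
1.0 [0.4462 0.0071 0.2179] [-1.7995e+02  3.0000e-02  5.3210e+01] 0.09282112746655477
[253.89193763 243.50733153]
[[-0.252 -0.706 -0.862]
 [ 0.425  0.02   0.001]
 [ 0.72   0.31   0.336]]
2871 1869
[0.43103717 0.01717176] -71.00409522438257
-0.06 252 [-0.033 -0.008] 0.023
-0.04 417 [-0.03   0.004] 0.024
-0.02 388 [-0.017  0.017] 0.024
0.0 369 [-0.003  0.029] 0.024
0.02 323 [0.008 0.039] 0.024
0.04 171 [0.022 0.047] 0.019
0.06 121 [0.042 0.061] 0.016
0.08 137 [0.055 0.127] 0.016
0.1 291 [0.069 0.123] 0.016
0.12 17 [0.082 0.098] 0.016
0.14 89 [-0.084 -0.061] 0.013
0.16 245 [-0.088 -0.065] 0.014
handle a-range [-0.05318017  0.18099012] all [-0.05389276  0.18131425]
```

View pics/w1.png

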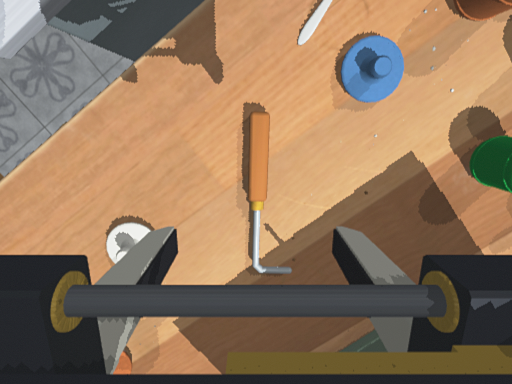

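The wrist view shows the pole upright in the image: handle from (259,112) to (259,205), bend at (257,268), leg pointing right to (291,270). The white lid is partly seen at (130,243), so I'll exclude it from the fit.

```bash
python3 - <<'E'
from h import *
z=np.load("pics/w1.npz");W=z['W'];P=W.reshape(-1,3)
h=P[(P[:,2]>.019)&(P[:,2]<.03)&(np.hypot(P[:,0]-.431,P[:,1]-.017)<.075)]
r=cv2.minAreaRect((h[:,:2]*1e4).astype(np.float32));print(np.array(r[0])/1e4,np.array(r[1])/1e4,r[2])
g=W[255:280,240:300].reshape(-1,3);g=g[(g[:,2]>.006)&(g[:,2]<.03)];g=g[(g[:,2]>.012)]
c=np.array(r[0])/1e4
for yaw in(-36,-37,-38):
    d=np.array([np.cos(np.radians(yaw)),np.sin(np.radians(yaw))]);a=(g[:,:2]-c)@d;b=(g[:,:2]-c)@[-d[1],d[0]]
    l=b>.012;print(yaw,"leg a",np.median(a[l]),np.polyfit(b[l],a[l],1),b.max())
E
```

```text
[0.43631777 0.02014494] [0.02394152 0.12079283] 51.75383377075195
-36 leg a 0.14862665383565588 [0.02890083 0.14815438] 0.04394855881959817
-37 leg a 0.14797309130632108 [0.01224016 0.14808015] 0.04652862049987807
-38 leg a 0.147457536878096 [-0.01045605  0.14826625] 0.0491038083370824
```

```bash
python3 -m jog '[[[0.004,-0.006,0.045,0.02],[0.004,-0.006,0.09,0.02],[0.004,-0.006,0.135,0.02],[0.004,-0.006,0.175,0.02],[0.004,-0.006,0.19,0.02]]]'
python3 -m jog '[[[0,0,0.007,0],[0,0,0.014,0],[0,0,0.020,0],[0,0,0.0215,0]]]'
python3 -m jog '[[[0,0,0,0],[0,0,0,0],[0,0,0,0],[0,0,0,0],[0,0,0,0]]]' -1
```

```text
t: 1.55
tool_pos: [0.4404, 0.0142, 0.0232]
tcp_rot: [-179.6, 0.2, 51.8]
contact_force: [-0.5, 0.6, -0.8]
width: 0.0932
t: 1.95
tool_pos: [0.4408, 0.0141, 0.002]
tcp_rot: [-179.7, 0.2, 51.7]
contact_force: [0.1, 0.3, 0.4]
width: 0.0935
t: 2.45
tool_pos: [0.441, 0.0141, 0.0022]
tcp_rot: [-179.7, 0.2, 51.7]
contact_force: [0.5, 0.7, -0.5]
width: 0.0576
```

```bash
python3 -m jog '[[[0,0,0,0],[0,0,0,0],[0,0,0,0],[0,0,0,0],[0,0,0,0]]]'
python3 -m jog '[[[0,0,0,0],[0,0,0,0],[0,0,0,0],[0,0,0,0],[0,0,0,0]]]'
python3 -m jog '[[[0,0,-0.04,0],[0,0,-0.08,0],[0,0,-0.12,0],[0,0,-0.16,0],[0,0,-0.2,0]]]'
python3 -m jog '[[[0,0,-0.04,-0.14],[0,0,-0.08,-0.28],[0,0,-0.09,-0.42],[0,0,-0.09,-0.56],[0,0,-0.09,-0.69]]]'
python3 wl.py w2
```

```text
t: 2.95
tool_pos: [0.441, 0.0141, 0.0022]
tcp_rot: [-179.7, 0.2, 51.7]
contact_force: [-0.1, -0.1, -0.4]
width: 0.0233
t: 3.45
tool_pos: [0.441, 0.0141, 0.0022]
tcp_rot: [-179.7, 0.2, 51.7]
contact_force: [0.4, 0.3, -0.3]
width: 0.0237
t: 3.95
tool_pos: [0.4418, 0.0141, 0.2035]
tcp_rot: [-179.7, 0.2, 51.7]
contact_force: [0.7, -0.4, -1.3]
width: 0.0236
t: 4.45
tool_pos: [0.4425, 0.014, 0.294]
tcp_rot: [-179.6, -0.0, 91.6]
contact_force: [0.0, 0.2, -2.2]
width: 0.0237
4.45 [0.4425 0.014  0.294 ] [-1.7964e+02 -4.0000e-02  9.1600e+01] 0.023665585076085106
[251.8801337  242.77024749]
```

View pics/w2.png

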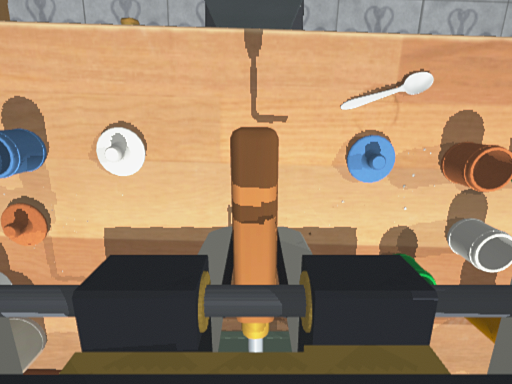

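The wrist view shows the handle gripped and straight down the image at column 255. The rod vanishes behind the gripper at (255,345). Now I'll bring the hook to the right of the eye and take a scene view.

```bash
python3 -m jog '[[[-0.04,0.02,0.013,0],[-0.08,0.04,0.013,0],[-0.112,0.055,0.013,0],[-0.112,0.055,0.013,0],[-0.112,0.055,0.013,0]]]'
python3 - <<'E'
from h import *
p,W=cloud("scene");np.savez("pics/s2.npz",p=p,W=W)
crop(p,"pics/s2.png",(200,100,360,220),5)
p2,W2=cloud("side");np.savez("pics/d2.npz",p=p2,W=W2)
crop(p2,"pics/d2.png",(180,90,340,210),5)
s=robot.sense();print(s['tool_pos'])
for n in("scene","side"): print(n,project(n,[.741,-.022,.291]),project(n,s['tool_pos']+[.142,.028,.01]))
E
```

```text
t: 5.0
tool_pos: [0.5008, -0.0963, 0.2792]
tcp_rot: [-179.5, -0.1, 91.8]
contact_force: [0.4, 0.8, -1.1]
width: 0.024
[ 0.50080508 -0.09524233  0.27978808]
scene [280.16271716 145.67093554] [275.23688122 160.94885539]
side [254.91777321 149.96311156] [270.88156168 165.79116798]
```

View pics/s2.png

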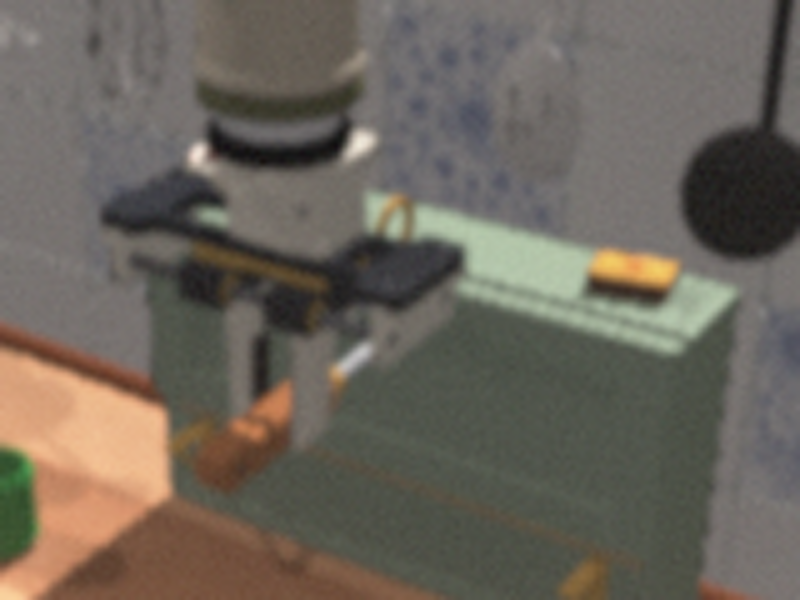

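View pics/d2.png

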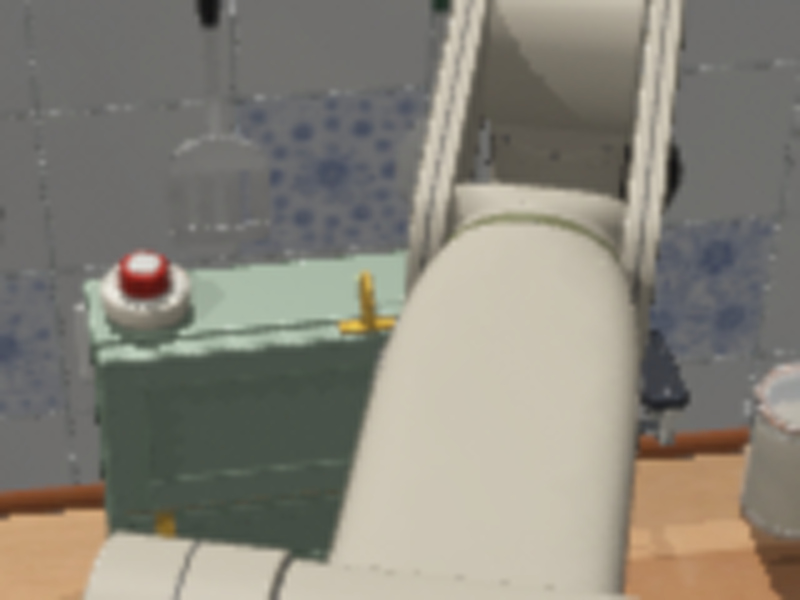

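Side crop: the brass ring is at (367,297), which is full-image (253.4,149.4). Scene crop: the ring is at about (396,231), or (279.2,146.2). Both agree with the predicted eye at about (0.741,-0.018,0.291). I'll go forward first, then slide left into the ring.

```bash
python3 -m jog '[[[0,0.03,-0.002,0],[0,0.06,-0.002,0],[0,0.08,-0.002,0],[0,0.09,-0.002,0],[0,0.097,-0.002,0]]]'
python3 -m jog '[[[0,0,0,0],[0,0,0,0]]]'
python3 - <<'E'
from h import *
p,W=cloud("scene");crop(p,"pics/s3.png",(240,110,340,185),8)
s=robot.sense();print(s['tool_pos'],project("scene",s['tool_pos']+[.142,.028,.01]))
E
```

```text
t: 5.6
tool_pos: [0.598, -0.0908, 0.281]
tcp_rot: [-179.5, -0.1, 92.1]
contact_force: [-0.1, 0.8, -1.8]
width: 0.0237
t: 5.8
tool_pos: [0.5975, -0.0905, 0.2812]
tcp_rot: [-179.5, -0.1, 92.1]
contact_force: [-1.1, 0.1, -1.4]
width: 0.0237
[ 0.59739271 -0.09067374  0.28129214] [290.44568874 148.8236755 ]
```

View pics/s3.png

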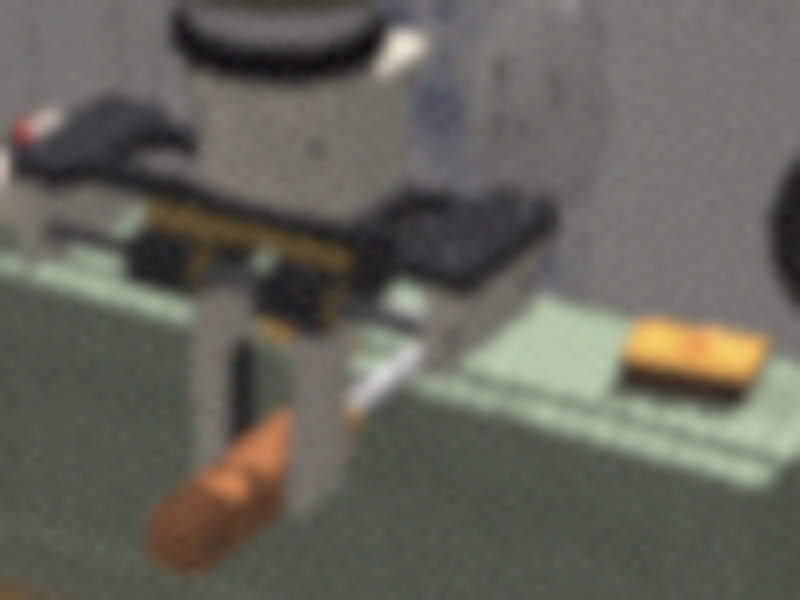

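The view is blocked by the gripper, so I'll slide in slowly and watch the force.

```bash
python3 -m jog '[[[0.006,0.002,0,0],[0.012,0.003,0,0],[0.018,0.003,0,0],[0.024,0.003,0,0]]]'
python3 -m jog '[[[0.005,0,0,0],[0.011,0,0,0],[0.016,0,0,0],[0.021,0,0,0],[0.021,0,0,0]]]'
python3 - <<'E'
from h import *
W=cloud("side")[0];crop(W,"pics/d3.png",(200,110,320,200),6)
E
```

```text
t: 6.25
tool_pos: [0.5994, -0.0659, 0.2814]
tcp_rot: [-179.5, -0.1, 92.1]
contact_force: [0.6, 0.1, -2.0]
width: 0.0237
t: 6.75
tool_pos: [0.5987, -0.0442, 0.2814]
tcp_rot: [-179.5, -0.1, 92.1]
contact_force: [-0.1, 0.0, -2.0]
width: 0.0234
```

```bash
python3 -m jog '[[[0,-0.006,0,0],[0,-0.012,0,0],[0,-0.018,0.001,0],[0,-0.024,0.002,0],[0,-0.03,0.003,0]]]'
python3 - <<'E'
from h import *
p,W=cloud("side");crop(p,"pics/d3.png",(200,110,320,200),6)
p,W=cloud("scene");hsv=cv2.cvtColor(p,cv2.COLOR_RGB2HSV)
for u,v in((300,185),(320,185),(320,165),(320,172)): print(W[v,u].round(3))
E
```

```text
t: 7.3
tool_pos: [0.5682, -0.0458, 0.2786]
tcp_rot: [-179.6, -0.1, 92.1]
contact_force: [0.9, -0.7, -1.7]
width: 0.0238
[ 0.731 -0.11   0.174]
[ 0.731 -0.183  0.2  ]
[ 0.753 -0.166  0.257]
[ 0.717 -0.185  0.255]
```

View pics/d3.png

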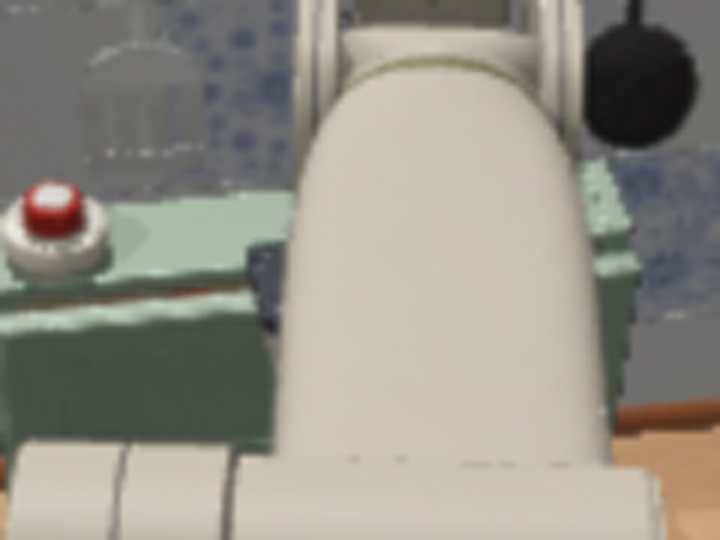

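The side crop shows a gap between the flap's top edge (150,295) and the cupboard top, so the flap is coming with the hook. I'll continue along the arc.

```bash
python3 -m jog '[[[0,-0.005,0.001,0],[0,-0.010,0.002,0],[0,-0.014,0.003,0]]]'
python3 -m jog '[[[0,-0.007,0.002,0],[0,-0.013,0.004,0],[0,-0.019,0.007,0],[0,-0.025,0.009,0],[0,-0.031,0.012,0]]]'
python3 -m jog '[[[0,-0.006,0.003,0],[0,-0.012,0.006,0],[0,-0.018,0.010,0],[0,-0.023,0.013,0],[0,-0.029,0.017,0]]]'
python3 -m jog '[[[0,-0.005,0.004,0],[0,-0.011,0.008,0],[0,-0.016,0.013,0],[0,-0.021,0.017,0],[0,-0.026,0.022,0]]]'
python3 - <<'E'
from h import *
p,W=cloud("scene")
for u,v in((300,185),(320,185),(320,205),(310,205),(330,190)): print(W[v,u].round(3))
E
```

```text
t: 7.7
tool_pos: [0.5533, -0.0463, 0.2756]
tcp_rot: [-179.5, -0.1, 92.1]
contact_force: [2.6, -0.8, -2.6]
width: 0.0238
t: 8.2
tool_pos: [0.5218, -0.0475, 0.2638]
tcp_rot: [-179.5, -0.1, 92.1]
contact_force: [1.8, -0.1, -2.8]
width: 0.0239
t: 8.7
tool_pos: [0.4923, -0.0486, 0.2469]
tcp_rot: [-179.5, -0.1, 92.1]
contact_force: [1.9, 1.2, -2.5]
width: 0.0237
t: 9.2
tool_pos: [0.4657, -0.0495, 0.2248]
tcp_rot: [-179.5, -0.1, 92.1]
contact_force: [1.4, 0.7, -2.1]
width: 0.0239
[nan nan nan]
[ 0.777 -0.161  0.169]
[ 0.673 -0.216  0.167]
[ 0.719 -0.159  0.12 ]
[ 0.821 -0.18   0.134]
```

```bash
python3 -m jog '[[[0,-0.004,0.005,0],[0,-0.008,0.010,0],[0,-0.011,0.015,0],[0,-0.015,0.020,0],[0,-0.018,0.025,0]]]'
python3 -m jog '[[[0,-0.004,0.006,0],[0,-0.008,0.012,0],[0,-0.011,0.018,0],[0,-0.014,0.024,0],[0,-0.017,0.029,0]]]'
python3 -m jog '[[[0,-0.003,0.006,0],[0,-0.005,0.012,0],[0,-0.008,0.018,0],[0,-0.010,0.024,0],[0,-0.011,0.031,0]]]'
python3 -m jog '[[[0,0,0,0],[0,0,0,0],[0,0,0,0],[0,0,0,0]]]'
python3 -m jog '[[[0,-0.001,0.006,0],[0,-0.002,0.012,0],[0,-0.003,0.018,0],[0,-0.004,0.024,0],[0,-0.005,0.032,0]]]'
python3 -m jog '[[[0,0,0,0],[0,0,0,0],[0,0,0,0],[0,0,0,0]]]'
python3 -m jog '[[[0,0,0.005,0],[0,0,0.01,0],[0,0,0.015,0],[0,0,0.02,0],[0,0,0.022,0]]]'
python3 - <<'E'
from h import *
p,W=cloud("scene")
crop(p,"pics/s4.png",(180,110,380,260),4)
for u,v in((300,225),(320,225),(310,215),(300,215),(330,225)): print(W[v,u].round(3))
E
```

```text
t: 9.75
tool_pos: [0.4461, -0.0501, 0.1984]
tcp_rot: [-179.4, -0.1, 92.1]
contact_force: [0.0, -0.7, -1.9]
width: 0.0238
t: 10.25
tool_pos: [0.4284, -0.0506, 0.1689]
tcp_rot: [-179.4, -0.1, 92.1]
contact_force: [-0.3, -0.1, -2.2]
width: 0.0237
t: 10.75
tool_pos: [0.4169, -0.051, 0.1376]
tcp_rot: [-179.4, -0.1, 92.1]
contact_force: [0.1, -0.2, -1.5]
width: 0.0239
t: 11.15
tool_pos: [0.4172, -0.051, 0.1379]
tcp_rot: [-179.4, -0.1, 92.1]
contact_force: [-0.3, -0.1, -2.4]
width: 0.0239
t: 11.65
tool_pos: [0.4118, -0.0512, 0.1054]
tcp_rot: [-179.4, -0.1, 92.1]
contact_force: [0.4, 0.4, -1.3]
width: 0.0234
t: 12.05
tool_pos: [0.4116, -0.0511, 0.1054]
tcp_rot: [-179.4, -0.1, 92.1]
contact_force: [-0.4, 0.4, -3.7]
width: 0.0235
t: 12.55
tool_pos: [0.411, -0.051, 0.0826]
tcp_rot: [-179.4, -0.1, 92.1]
contact_force: [0.1, -0.1, -1.8]
width: 0.0236
[ 0.626 -0.176  0.101]
[ 0.668 -0.225  0.097]
[ 0.695 -0.174  0.099]
[ 0.671 -0.15   0.103]
[ 0.757 -0.222  0.04 ]
```

View pics/s4.png

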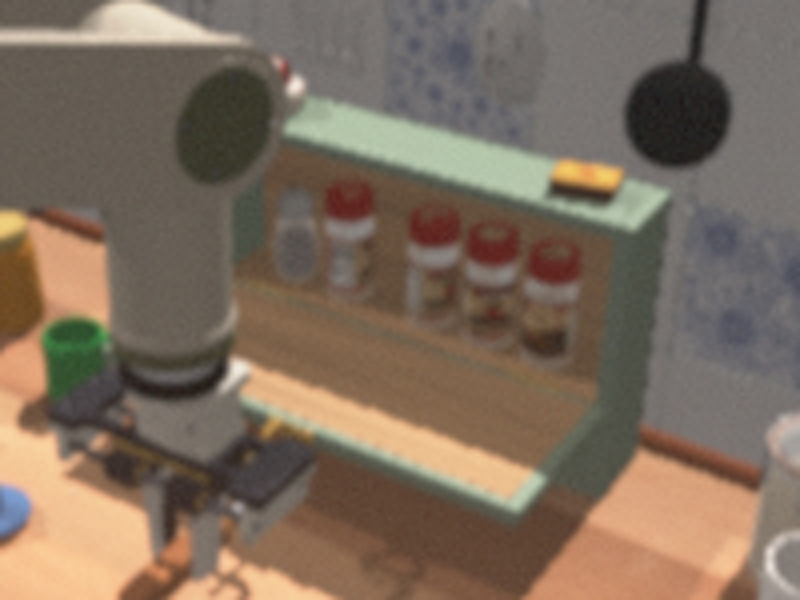

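The scene crop shows the flap lying open and level, with surface z about 0.10 at (300,225) and (310,215), and jars visible inside the cupboard. I'll press lightly to confirm the end stop, then unhook and lay the pole down.

```bash
python3 -m jog '[[[0,0,0.004,0],[0,0,0.008,0],[0,0,0.012,0],[0,0,0.015,0],[0,0,0.015,0]]]'
python3 -m jog '[[[0,0,-0.007,0],[0,0,-0.014,0],[0,0,-0.015,0],[0,0,-0.015,0]]]'
python3 -m jog '[[[-0.01,0,0,0],[-0.02,0,0,0],[-0.03,0,0,0],[-0.04,0,0,0],[-0.05,0,0,0]]]'
python3 -m jog '[[[-0.01,0,0,0],[-0.01,-0.015,0,0],[-0.01,-0.03,0,0],[-0.01,-0.036,0,0],[-0.01,-0.036,0,0]]]'
python3 -m jog '[[[0.02,0,0.02,0],[0.04,0,0.04,0],[0.05,0,0.06,0],[0.05,0,0.07,0],[0.05,0,0.072,0]]]'
```

```text
t: 13.1
tool_pos: [0.4109, -0.051, 0.0674]
tcp_rot: [-179.4, -0.1, 92.1]
contact_force: [1.0, -0.2, 0.5]
width: 0.0238
t: 13.5
tool_pos: [0.4115, -0.0511, 0.083]
tcp_rot: [-179.4, -0.1, 92.1]
contact_force: [-0.6, -0.5, -1.2]
width: 0.0235
t: 14.0
tool_pos: [0.4132, -0.1022, 0.0828]
tcp_rot: [-179.4, -0.1, 92.1]
contact_force: [-0.0, -0.4, -1.1]
width: 0.0235
t: 14.5
tool_pos: [0.3773, -0.1139, 0.0832]
tcp_rot: [-179.4, -0.1, 92.0]
contact_force: [0.2, -0.1, -0.8]
width: 0.0236
t: 15.0
tool_pos: [0.3743, -0.0637, 0.0103]
tcp_rot: [-179.3, -0.1, 92.1]
contact_force: [-0.9, 0.8, -0.8]
width: 0.0238
```

```bash
python3 -m jog '[[[0,0,0.004,0],[0,0,0.008,0],[0,0,0.008,0]]]'
python3 -m jog '[[[0,0,0,0],[0,0,0,0],[0,0,0,0],[0,0,0,0],[0,0,0,0]]]' 1
python3 -m jog '[[[0,0,0,0],[0,0,-0.03,0],[0,0,-0.08,0],[0,0,-0.13,0],[0,0,-0.18,0]]]'
python3 -m jog '[[[-0.05,0.02,-0.03,0],[-0.1,0.03,-0.05,0],[-0.15,0.04,-0.05,0],[-0.2,0.044,-0.05,0],[-0.25,0.044,-0.05,0]]]'
python3 -m jog '[[[-0.02,0,0,0],[-0.02,0,0,0]]]'
python3 wl.py w3
python3 - <<'E'
from h import *
p,W=cloud("scene");np.savez("pics/s5.npz",p=p,W=W)
P=W.reshape(-1,3)
k=P[(P[:,2]>.085)&(P[:,2]<.115)&(P[:,0]>.6)&(P[:,0]<.72)&(abs(P[:,1]+.02)<.19)]
A=np.c_[k[:,:2],np.ones(len(k))];s=np.linalg.lstsq(A,k[:,2],rcond=None)[0];print("flap plane",s.round(4),len(k))
f=P[(abs(P[:,2]-.1)<.012)&(P[:,0]>.5)&(P[:,0]<.76)&(abs(P[:,1])<.3)]
print("flap xy",np.percentile(f,[1,99],axis=0).round(3))
z=np.load("pics/w3.npz");P=z['W'].reshape(-1,3)
t=P[(abs(P[:,2]-.069)<.006)&(np.hypot(P[:,0]-.428,P[:,1]+.332)<.06)]
print("blue top",len(t),circ(t),np.percentile(t,[1,99],axis=0).mean(0))
E
```

```text
t: 15.3
tool_pos: [0.3753, -0.0644, 0.0029]
tcp_rot: [-179.4, -0.1, 92.0]
contact_force: [0.5, -0.8, -0.2]
width: 0.0237
t: 15.8
tool_pos: [0.3752, -0.0644, 0.003]
tcp_rot: [-179.4, -0.1, 92.0]
contact_force: [-0.5, 0.4, -0.7]
width: 0.0594
t: 16.3
tool_pos: [0.3765, -0.0643, 0.1848]
tcp_rot: [-179.4, -0.1, 92.0]
contact_force: [2.4, -0.9, 0.3]
width: 0.0924
t: 16.8
tool_pos: [0.4293, -0.2982, 0.2343]
tcp_rot: [-179.5, -0.0, 92.1]
contact_force: [0.7, 0.1, -0.3]
width: 0.0927
t: 17.0
tool_pos: [0.4293, -0.321, 0.2335]
tcp_rot: [-179.4, -0.1, 91.9]
contact_force: [0.2, 0.1, -0.6]
width: 0.0929
17.0 [ 0.4293 -0.321   0.2335] [-1.794e+02 -6.000e-02  9.187e+01] 0.09286015050284757
[249.00916483 241.73130661]
flap plane [0.0003 0.0009 0.1017] 1736
flap xy [[ 0.577 -0.226  0.089]
 [ 0.756  0.185  0.106]]
blue top 653 (array([ 0.42960275, -0.32982765]), np.float64(0.028299093619427403)) [ 0.42967883 -0.32985263  0.06743562]
```

View pics/w3.png

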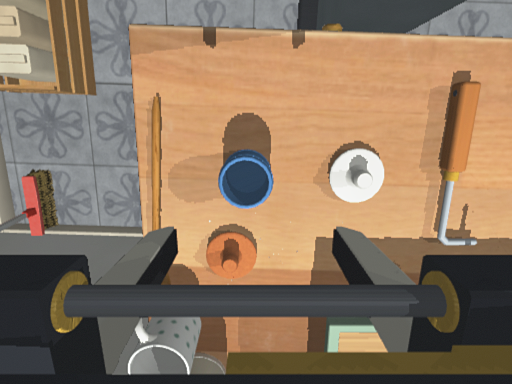

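The wrist view shows the pole flat at right: handle (460,125), hook (458,240). The blue pot's mouth is at (246,180), the white lid at (356,175) and the brown lid at (231,255). The flap plane reads level at z 0.10, y -0.226 to 0.185. Next I'll grasp the blue pot.

```bash
python3 -m jog '[[[-0.009,0,0.045,0],[-0.009,0,0.09,0],[-0.009,0,0.13,0],[-0.009,0,0.17,0],[-0.009,0,0.2,0]]]'
python3 -m jog '[[[0,0,0.002,0],[0,0,0.002,0],[0,0,0.002,0],[0,0,0.002,0],[0,0,0.002,0]]]' -1
python3 -m jog '[[[0,0,0,0],[0,0,0,0],[0,0,0,0],[0,0,0,0],[0,0,0,0]]]'
python3 -m jog '[[[0,0,-0.04,0],[0,0,-0.08,0],[0,0,-0.12,0],[0,0,-0.16,0],[0,0,-0.16,0]]]'
```

```text
t: 17.6
tool_pos: [0.4273, -0.3242, 0.0313]
tcp_rot: [-179.3, -0.2, 92.1]
contact_force: [-0.2, -0.2, -0.4]
width: 0.0933
t: 18.1
tool_pos: [0.4287, -0.3253, 0.0316]
tcp_rot: [-179.5, -0.1, 92.1]
contact_force: [1.0, 0.2, 6.4]
width: 0.0615
t: 18.6
tool_pos: [0.4287, -0.3254, 0.0317]
tcp_rot: [-179.5, -0.1, 92.1]
contact_force: [-0.2, -1.2, 0.7]
width: 0.0613
t: 19.1
tool_pos: [0.4327, -0.3279, 0.1985]
tcp_rot: [-179.9, 0.3, 92.1]
contact_force: [1.2, -1.0, -1.7]
width: 0.0611
```

```bash
python3 -m jog '[[[0.03,0.038,0,0],[0.06,0.076,0,0],[0.09,0.114,0,0],[0.115,0.152,0,0],[0.14,0.19,0,0]]]'
python3 -m jog '[[[0.03,0.03,0,0],[0.03,0.042,0,0],[0.03,0.044,0.005,0],[0.03,0.044,0.02,0],[0.03,0.044,0.04,0]]]'
```

```text
t: 19.6
tool_pos: [0.6181, -0.1793, 0.1957]
tcp_rot: [-179.8, 0.3, 92.1]
contact_force: [0.1, -0.8, -1.4]
width: 0.0614
t: 20.1
tool_pos: [0.6603, -0.149, 0.1544]
tcp_rot: [-179.8, 0.3, 92.0]
contact_force: [-0.5, 0.1, -2.8]
width: 0.0614
```

```bash
python3 -m jog '[[[0,0,0.008,0],[0,0,0.015,0],[0,0,0.019,0],[0,0,0.021,0],[0,0,0.021,0]]]'
python3 -m jog '[[[0,0,0.001,0],[0,0,0.001,0]]]'
```

```text
t: 20.6
tool_pos: [0.6604, -0.1494, 0.1338]
tcp_rot: [-179.9, 0.3, 92.0]
contact_force: [-0.6, 0.6, -2.1]
width: 0.0615
t: 20.8
tool_pos: [0.6608, -0.1495, 0.1335]
tcp_rot: [-179.9, 0.4, 92.0]
contact_force: [0.9, 0.7, -1.5]
width: 0.0614
```

```bash
python3 -m jog '[[[0,0,0.002,0],[0,0,0.003,0],[0,0,0.003,0]]]'
python3 -m jog '[[[0,0,0,0],[0,0,0,0],[0,0,0,0],[0,0,0,0],[0,0,0,0]]]' 1
python3 -m jog '[[[0,0,-0.01,0],[0,0,-0.05,0],[0,0,-0.09,0],[0,0,-0.13,0],[0,0,-0.15,0]]]'
cat > m.py <<'E'
# m.py name x y ztop [zh rad]: measure round top in wrist/scene cloud
import sys
from h import *
cam=sys.argv[1]; p,W=cloud(cam); s=robot.sense(); P=W.reshape(-1,3)
print("tcp",s['tool_pos'].round(4),s['tcp_rot'].round(2),round(s['t'],2))
a=np.radians(s['tcp_rot'][2]); T=np.array([[np.cos(a),np.sin(a)],[np.sin(a),-np.cos(a)]])
for arg in sys.argv[2:]:
    x,y,zt,r=map(float,arg.split(','))
    t=P[(abs(P[:,2]-zt)<.005)&(np.hypot(P[:,0]-x,P[:,1]-y)<r)]
    if len(t)<8: print(arg,"none",len(t)); continue
    c,rr=circ(t); b=np.percentile(t,[1,99],axis=0)
    print(arg,len(t),"fit",c.round(4),rr.round(4),"box",b.mean(0).round(4),np.ptp(b,axis=0).round(3),"tool xy to fit",(T@(c-s['tool_pos'][:2])).round(4),"dz",(s['tool_pos'][2]-np.percentile(t[:,2],95)).round(4))
E
python3 m.py wrist 0.66,-0.15,0.17,0.055
```

```text
t: 21.1
tool_pos: [0.6615, -0.1495, 0.1318]
tcp_rot: [180.0, 0.4, 92.0]
contact_force: [-0.5, -0.1, 4.9]
width: 0.0613
t: 21.6
tool_pos: [0.6614, -0.1495, 0.1316]
tcp_rot: [180.0, 0.4, 92.0]
contact_force: [0.2, -0.2, 0.0]
width: 0.092
t: 22.1
tool_pos: [0.6625, -0.1489, 0.2878]
tcp_rot: [179.6, 0.5, 92.0]
contact_force: [0.7, -0.8, 0.1]
width: 0.0932
tcp [ 0.6633 -0.1491  0.2906] [179.43   0.58  92.03] 22.15
0.66,-0.15,0.17,0.055 826 fit [ 0.6624 -0.1492] 0.0283 box [ 0.6624 -0.1495  0.1683] [0.059 0.06  0.006] tool xy to fit [-0.0001 -0.0009] dz 0.1197
```

```bash
python3 -m jog '[[[0.05,-0.01,0,0],[0.1,-0.02,0,0],[0.15,-0.04,0,0],[0.2,-0.06,0,0],[0.25,-0.07,0,0]]]'
python3 -m jog '[[[0.05,-0.01,0,0],[0.1,-0.02,0,0],[0.15,-0.03,0.01,0],[0.2,-0.04,0.02,0],[0.25,-0.05,0.03,0]]]'
python3 -m jog '[[[0.015,0,0,0],[0.015,0,0,0]]]'
python3 m.py wrist 0.547,.359,.069,.05 .429,.327,.069,.05 .612,.258,.069,.05 
python3 - <<'E'
from h import *
W=np.load("pics/s5.npz")['W'];P=W[150:195,165:200].reshape(-1,3);t=P[(P[:,2]>.105)&(P[:,2]<.13)];print(len(t),np.percentile(t,[2,98],axis=0))
E
```

```text
t: 22.65
tool_pos: [0.5857, 0.0898, 0.2877]
tcp_rot: [179.4, 0.6, 92.0]
contact_force: [1.5, 0.3, 0.5]
width: 0.093
t: 23.15
tool_pos: [0.5286, 0.3304, 0.2565]
tcp_rot: [179.4, 0.6, 92.0]
contact_force: [1.5, -0.1, 0.8]
width: 0.0929
t: 23.35
tool_pos: [0.5269, 0.3476, 0.2557]
tcp_rot: [179.5, 0.6, 92.2]
contact_force: [-0.4, -1.0, 0.5]
width: 0.0932
tcp [0.5278 0.3459 0.2562] [179.4    0.61  92.12] 23.4
0.547,.359,.069,.05 555 fit [0.5496 0.3626] 0.0283 box [0.5495 0.3626 0.0679] [0.059 0.059 0.007] tool xy to fit [0.0159 0.0224] dz 0.1853
.429,.327,.069,.05 667 fit [0.431  0.3297] 0.0284 box [0.431  0.3295 0.0685] [0.06  0.06  0.007] tool xy to fit [-0.0126 -0.0974] dz 0.185
.612,.258,.069,.05 426 fit [0.6139 0.2605] 0.0283 box [0.6139 0.2637 0.0678] [0.059 0.053 0.007] tool xy to fit [-0.0885  0.0828] dz 0.1852
208 [[0.64182875 0.37991095 0.1056598 ]
 [0.76037823 0.53578788 0.12533225]]
```

```bash
python3 -m jog '[[[0.016,0.022,0.03,0],[0.016,0.022,0.07,0],[0.016,0.022,0.11,0],[0.016,0.022,0.15,0],[0.016,0.022,0.15,0]]]'
python3 -m jog '[[[0,0,0.001,0]]]'
```

```text
t: 23.9
tool_pos: [0.5478, 0.3567, 0.0994]
tcp_rot: [180.0, 0.9, 92.0]
contact_force: [-0.9, -0.1, -0.9]
width: 0.0929
t: 24.0
tool_pos: [0.5491, 0.3557, 0.1003]
tcp_rot: [179.9, 0.9, 91.9]
contact_force: [-0.2, 0.5, 1.0]
width: 0.0928
```

```bash
python3 -m jog '[[[0.005,0,0.02,0],[0.008,0,0.045,0],[0.008,0,0.065,0],[0.008,0,0.068,0],[0.008,0,0.068,0]]]'
python3 -m jog '[[[0,0,0,0],[0,0,0,0],[0,0,0,0],[0,0,0,0],[0,0,0,0]]]' -1
python3 -m jog '[[[0,0,0,0],[0,0,0,0],[0,0,0,0],[0,0,0,0],[0,0,0,0]]]'
python3 -m jog '[[[0,0,-0.03,0],[0,0,-0.06,0],[0,0,-0.1,0],[0,0,-0.14,0],[0,0,-0.175,0]]]'
```

```text
t: 24.5
tool_pos: [0.5503, 0.3626, 0.0342]
tcp_rot: [179.8, 0.9, 91.9]
contact_force: [0.6, -0.8, -0.8]
width: 0.0931
t: 25.0
tool_pos: [0.5505, 0.3625, 0.0348]
tcp_rot: [179.8, 0.9, 91.9]
contact_force: [-0.2, -1.4, 3.7]
width: 0.0611
t: 25.5
tool_pos: [0.5506, 0.3625, 0.0348]
tcp_rot: [179.8, 0.9, 91.9]
contact_force: [-0.8, -0.7, 1.8]
width: 0.0609
t: 26.0
tool_pos: [0.5495, 0.3653, 0.2113]
tcp_rot: [179.8, 0.9, 91.9]
contact_force: [0.4, 0.0, -1.6]
width: 0.061
```

```bash
python3 -m jog '[[[-0.045,0.01,0,0],[-0.09,0.02,0,0],[-0.135,0.03,0,0],[-0.18,0.04,0,0],[-0.225,0.05,0,0]]]'
python3 -m jog '[[[-0.045,0.01,0,0],[-0.09,0.025,0,0],[-0.13,0.04,0.005,0],[-0.164,0.046,0.02,0],[-0.164,0.046,0.04,0]]]'
```

```text
t: 26.5
tool_pos: [0.6066, 0.1404, 0.2142]
tcp_rot: [179.8, 0.9, 91.9]
contact_force: [0.8, 0.3, -2.7]
width: 0.0611
t: 27.0
tool_pos: [0.6594, -0.0277, 0.1768]
tcp_rot: [179.7, 1.0, 91.6]
contact_force: [-0.8, 0.9, -2.3]
width: 0.0614
```

```bash
python3 -m jog '[[[0.005,0,0.01,0],[0.008,0,0.022,0],[0.008,0,0.033,0],[0.008,0,0.039,0],[0.008,0,0.041,0]]]'
python3 -m jog '[[[0,0,0.002,0],[0,0,0.003,0],[0,0,0.003,0]]]'
```

```text
t: 27.5
tool_pos: [0.6589, -0.0195, 0.1349]
tcp_rot: [179.8, 1.0, 91.7]
contact_force: [0.3, -0.1, -1.6]
width: 0.0615
t: 27.8
tool_pos: [0.6597, -0.0196, 0.1348]
tcp_rot: [179.6, 1.0, 91.7]
contact_force: [-5.7, 0.6, 8.8]
width: 0.0614
```

```bash
python3 -m jog '[[[0,0,0,0],[0,0,0,0],[0,0,0,0],[0,0,0,0],[0,0,0,0]]]' 0.8
python3 -m jog '[[[0,0,-0.01,0],[0,0,-0.05,0],[0,0,-0.09,0],[0,0,-0.13,0],[0,0,-0.15,0]]]'
python3 m.py wrist 0.658,-0.02,0.17,0.055 .662,-.149,.17,.055
python3 -m jog '[[[0.05,-0.03,0,0],[0.09,-0.06,0,0],[0.13,-0.09,0,0],[0.17,-0.12,0,0],[0.205,-0.15,0,0]]]'
python3 -m jog '[[[0.04,-0.03,0,0],[0.08,-0.06,0,0],[0.11,-0.08,0.02,0],[0.14,-0.09,0.03,0],[0.14,-0.09,0.03,0]]]'
python3 m.py wrist .431,.33,.069,.055 .435,.435,.069,.05
```

```text
t: 28.3
tool_pos: [0.6597, -0.0195, 0.1346]
tcp_rot: [179.7, 1.0, 91.7]
contact_force: [-0.6, -0.2, 0.3]
width: 0.0835
t: 28.8
tool_pos: [0.66, -0.017, 0.2906]
tcp_rot: [179.3, 1.0, 91.7]
contact_force: [0.6, 0.0, 0.0]
width: 0.0836
tcp [ 0.6608 -0.0171  0.2933] [179.08   1.07  91.73] 28.85
0.658,-0.02,0.17,0.055 808 fit [ 0.6589 -0.018 ] 0.0283 box [ 0.6591 -0.0181  0.1685] [0.059 0.059 0.006] tool xy to fit [-0.0009 -0.0019] dz 0.1224
.662,-.149,.17,.055 911 fit [ 0.6626 -0.1482] 0.0283 box [ 0.6623 -0.1484  0.1683] [0.059 0.059 0.006] tool xy to fit [-0.1312 -0.0022] dz 0.1224
t: 29.35
tool_pos: [0.5055, 0.1819, 0.2871]
tcp_rot: [179.1, 1.1, 91.7]
contact_force: [0.0, 0.5, 0.5]
width: 0.0837
t: 29.85
tool_pos: [0.409, 0.3209, 0.251]
tcp_rot: [179.3, 1.1, 92.0]
contact_force: [0.3, -0.9, -0.2]
width: 0.0834
tcp [0.4104 0.3195 0.252 ] [179.18   1.12  91.91] 29.9
.431,.33,.069,.055 576 fit [0.43   0.3295] 0.0283 box [0.43   0.3294 0.0679] [0.059 0.059 0.007] tool xy to fit [0.0093 0.02  ] dz 0.1809
.435,.435,.069,.05 635 fit [0.4357 0.4342] 0.0283 box [0.4355 0.4343 0.0679] [0.059 0.06  0.007] tool xy to fit [0.1138 0.0291] dz 0.181
```

```bash
python3 -m jog '[[[0.01,0.01,0.03,0],[0.012,0.018,0.07,0],[0.012,0.018,0.11,0],[0.012,0.018,0.15,0],[0.012,0.018,0.15,0]]]'
python3 -m jog '[[[0,0,0.001,0]]]'
```

```text
t: 30.4
tool_pos: [0.4273, 0.3256, 0.0963]
tcp_rot: [179.7, 1.4, 91.8]
contact_force: [-0.4, -0.6, -0.3]
width: 0.0837
t: 30.5
tool_pos: [0.4285, 0.3252, 0.0969]
tcp_rot: [179.6, 1.4, 91.8]
contact_force: [0.7, 1.7, 0.7]
width: 0.0833
```

```bash
python3 -m jog '[[[0.003,0,0.02,0],[0.006,0,0.045,0],[0.006,0,0.061,0],[0.006,0,0.064,0],[0.006,0,0.064,0]]]'
python3 -m jog '[[[0,0,0,0],[0,0,0,0],[0,0,0,0],[0,0,0,0],[0,0,0,0]]]' -1
python3 -m jog '[[[0,0,0,0],[0,0,0,0],[0,0,0,0],[0,0,0,0],[0,0,0,0]]]'
python3 -m jog '[[[0,0,-0.03,0],[0,0,-0.08,0],[0,0,-0.13,0],[0,0,-0.175,0],[0,0,-0.175,0]]]'
python3 -m jog '[[[0,0,0,0],[0,0,0,0]]]'
```

```text
t: 31.0
tool_pos: [0.43, 0.33, 0.0347]
tcp_rot: [179.5, 1.4, 91.8]
contact_force: [0.2, 0.3, 1.0]
width: 0.0835
t: 31.5
tool_pos: [0.4308, 0.3301, 0.0358]
tcp_rot: [179.4, 1.4, 91.8]
contact_force: [0.7, -2.7, 7.1]
width: 0.0596
t: 32.0
tool_pos: [0.4307, 0.3302, 0.0358]
tcp_rot: [179.4, 1.4, 91.8]
contact_force: [0.2, -0.9, 2.5]
width: 0.0597
t: 32.5
tool_pos: [0.432, 0.3367, 0.2188]
tcp_rot: [178.9, 1.0, 91.8]
contact_force: [0.0, -0.4, -1.2]
width: 0.0594
t: 32.7
tool_pos: [0.4319, 0.3366, 0.2181]
tcp_rot: [178.9, 1.0, 91.8]
contact_force: [0.0, 1.0, -1.6]
width: 0.0595
```

```bash
python3 -m jog '[[[-0.033,0.033,0,0],[-0.066,0.066,0,0],[-0.1,0.1,0,0],[-0.13,0.13,0,0],[-0.16,0.16,0,0]]]'
python3 -m jog '[[[-0.03,0.025,0,0],[-0.06,0.05,0.01,0],[-0.07,0.055,0.025,0],[-0.07,0.055,0.05,0],[-0.07,0.055,0.05,0]]]'
python3 -m jog '[[[0,0,0,0],[0,0,0,0]]]'
```

```text
t: 33.2
tool_pos: [0.5967, 0.1799, 0.2211]
tcp_rot: [179.1, 1.0, 91.8]
contact_force: [0.2, 0.5, -1.5]
width: 0.0595
t: 33.7
tool_pos: [0.6506, 0.1101, 0.1658]
tcp_rot: [179.8, 1.1, 91.7]
contact_force: [-0.0, -0.2, -3.2]
width: 0.0595
t: 33.9
tool_pos: [0.6495, 0.1107, 0.1649]
tcp_rot: [179.9, 1.1, 91.8]
contact_force: [-0.7, 0.3, -2.6]
width: 0.0597
```

```bash
python3 -m jog '[[[0,0.004,0.01,0],[0,0.004,0.018,0],[0,0.004,0.024,0],[0,0.004,0.027,0],[0,0.004,0.028,0]]]'
python3 -m jog '[[[0,0,0.002,0],[0,0,0.003,0],[0,0,0.003,0]]]'
python3 -m jog '[[[0,0,0,0],[0,0,0,0],[0,0,0,0],[0,0,0,0],[0,0,0,0]]]' 0.8
python3 -m jog '[[[0,0,-0.01,0],[0,0,-0.05,0],[0,0,-0.09,0],[0,0,-0.13,0],[0,0,-0.13,0]]]'
python3 -m jog '[[[0,0,0,0],[0,0,0,0]]]'
python3 m.py wrist 0.654,0.11,0.17,0.055 .659,-.018,.17,.055 .6624,-.149,.17,.055 .425,.185,.039,.02
python3 -c "
from h import *
p,W=cloud('wrist');crop(p,'pics/w4.png',(0,0,512,384),1)"
```

```text
t: 34.4
tool_pos: [0.6533, 0.1103, 0.1363]
tcp_rot: [179.9, 1.1, 91.8]
contact_force: [-0.4, -0.1, -2.2]
width: 0.0599
t: 34.7
tool_pos: [0.6537, 0.1103, 0.1358]
tcp_rot: [179.8, 1.1, 91.8]
contact_force: [-6.5, -0.4, 9.4]
width: 0.0597
t: 35.2
tool_pos: [0.6536, 0.1103, 0.1356]
tcp_rot: [179.9, 1.1, 91.8]
contact_force: [0.2, -0.3, 0.3]
width: 0.0834
t: 35.7
tool_pos: [0.6564, 0.1131, 0.275]
tcp_rot: [179.1, 1.0, 91.8]
contact_force: [1.3, -0.5, 0.2]
width: 0.0838
t: 35.9
tool_pos: [0.6567, 0.1131, 0.276]
tcp_rot: [179.0, 1.0, 91.8]
contact_force: [0.0, -0.4, 0.0]
width: 0.0838
tcp [0.6562 0.1131 0.2748] [179.15   1.01  91.76] 35.95
0.654,0.11,0.17,0.055 893 fit [0.6525 0.1119] 0.0283 box [0.6524 0.1117 0.1683] [0.059 0.059 0.006] tool xy to fit [-0.001  -0.0038] dz 0.1039
.659,-.018,.17,.055 1009 fit [ 0.659 -0.017] 0.0283 box [ 0.659  -0.017   0.1683] [0.059 0.059 0.006] tool xy to fit [-0.1301 -0.0012] dz 0.1039
.6624,-.149,.17,.055 415 fit [ 0.6632 -0.1457] 0.0265 box [ 0.6659 -0.1264  0.1681] [0.048 0.017 0.006] tool xy to fit [-0.2588 -0.0009] dz 0.1041
.425,.185,.039,.02 none 0
```

View pics/w4.png

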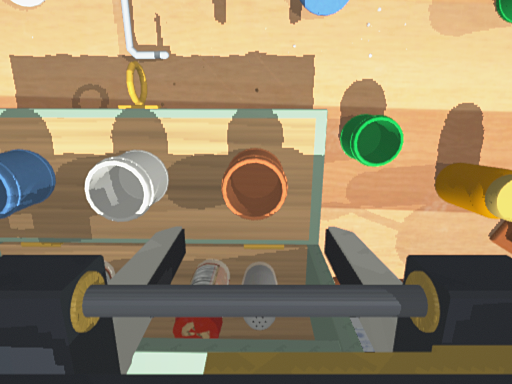

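The wrist view shows all three pots upright on the shelf: blue (22,182), white (122,187), brown (254,185). Now the lids, starting with blue.

```bash
python3 -m jog '[[[0.02,-0.046,0,0],[0.04,-0.092,0,0],[0.06,-0.138,0.01,0],[0.07,-0.18,0.03,0],[0.079,-0.229,0.05,0]]]'
python3 -m jog '[[[0,0,0,0],[0,0,0,0],[0,0,0,0]]]'
python3 m.py wrist .426,.185,.039,.022 .426,.185,.012,.045
```

```text
t: 36.5
tool_pos: [0.4263, 0.1839, 0.2189]
tcp_rot: [179.3, 1.0, 91.8]
contact_force: [-0.8, 1.1, 1.1]
width: 0.0839
t: 36.8
tool_pos: [0.4274, 0.1839, 0.2196]
tcp_rot: [179.2, 1.0, 91.8]
contact_force: [0.3, -0.5, 0.0]
width: 0.0842
tcp [0.428  0.1839 0.22  ] [179.22   1.    91.75] 36.85
.426,.185,.039,.022 287 fit [0.4287 0.1897] 0.008 box [0.4288 0.1899 0.0393] [0.021 0.021 0.007] tool xy to fit [0.0058 0.0009] dz 0.1779
.426,.185,.012,.045 2077 fit [0.4291 0.1897] 0.027 box [0.4288 0.1896 0.0139] [0.067 0.067 0.005] tool xy to fit [0.0058 0.0013] dz 0.2045
```

```bash
python3 -m jog '[[[0.009,-0.001,0.045,0],[0.009,-0.001,0.09,0],[0.009,-0.001,0.135,0],[0.009,-0.001,0.155,0],[0.009,-0.001,0.155,0]]]'
python3 -m jog '[[[0,0,0,0],[0,0,0,0]]]'
```

```text
t: 37.35
tool_pos: [0.4278, 0.1891, 0.0619]
tcp_rot: [179.5, 1.1, 91.7]
contact_force: [0.4, -0.7, -0.6]
width: 0.0839
t: 37.55
tool_pos: [0.4298, 0.1894, 0.0639]
tcp_rot: [179.4, 1.1, 91.6]
contact_force: [-0.5, 0.1, 0.7]
width: 0.0837
```

```bash
python3 -m jog '[[[0.0015,-0.0015,0.015,0],[0.0015,-0.0015,0.03,0],[0.0015,-0.0015,0.04,0],[0.0015,-0.0015,0.044,0],[0.0015,-0.0015,0.044,0]]]'
python3 -m jog '[[[0,0,0,0],[0,0,0,0],[0,0,0,0],[0,0,0,0],[0,0,0,0]]]' -1
python3 -m jog '[[[0,0,0,0],[0,0,0,0],[0,0,0,0],[0,0,0,0],[0,0,0,0]]]'
python3 -m jog '[[[0,0,0,0],[0,0,0,0],[0,0,0,0]]]'
```

```text
t: 38.05
tool_pos: [0.4289, 0.1901, 0.0201]
tcp_rot: [179.4, 1.1, 91.6]
contact_force: [0.3, -0.5, -0.8]
width: 0.0838
t: 38.55
tool_pos: [0.429, 0.1901, 0.0202]
tcp_rot: [179.4, 1.1, 91.6]
contact_force: [-0.1, 0.7, -0.0]
width: 0.0483
t: 39.05
tool_pos: [0.4291, 0.1902, 0.0203]
tcp_rot: [179.4, 1.1, 91.6]
contact_force: [-0.1, 0.5, 0.7]
width: 0.0224
t: 39.35
tool_pos: [0.4291, 0.1901, 0.0203]
tcp_rot: [179.4, 1.1, 91.6]
contact_force: [-0.7, -0.2, 1.1]
width: 0.0223
```

```bash
python3 -m jog '[[[0,0,-0.03,0],[0,0,-0.08,0],[0,0,-0.13,0],[0,0,-0.18,0],[0,0,-0.22,0]]]'
python3 -m jog '[[[-0.035,0.022,0,0],[-0.07,0.044,0,0],[-0.11,0.07,0,0],[-0.15,0.096,0,0],[-0.19,0.12,0,0]]]'
python3 -m jog '[[[-0.035,0.022,0,0],[-0.07,0.044,0,0],[-0.11,0.07,0,0],[-0.145,0.09,0,0],[-0.155,0.1,0,0]]]'
python3 -m jog '[[[0,0,0,0],[0,0,0,0],[0,0,0,0]]]'
python3 m.py wrist .6625,-.148,.17,.055 .659,-.018,.17,.055
```

```text
t: 39.85
tool_pos: [0.4267, 0.1943, 0.2434]
tcp_rot: [179.2, 1.0, 91.6]
contact_force: [1.7, 0.5, -1.8]
width: 0.0222
t: 40.35
tool_pos: [0.5529, 0.0062, 0.2482]
tcp_rot: [179.2, 1.0, 91.7]
contact_force: [0.0, 0.6, -0.5]
width: 0.0228
t: 40.85
tool_pos: [0.6579, -0.1498, 0.2511]
tcp_rot: [179.3, 1.0, 91.5]
contact_force: [-0.6, 0.5, -0.4]
width: 0.0223
t: 41.15
tool_pos: [0.6574, -0.1488, 0.2508]
tcp_rot: [179.3, 1.0, 91.5]
contact_force: [-0.2, 0.1, -0.3]
width: 0.0227
tcp [ 0.6575 -0.1487  0.2511] [179.3    1.03  91.53] 41.2
.6625,-.148,.17,.055 331 fit [ 0.6614 -0.1493] 0.0277 box [ 0.6391 -0.1507  0.1683] [0.013 0.047 0.006] tool xy to fit [-0.0007  0.0039] dz 0.0804
.659,-.018,.17,.055 1257 fit [ 0.6589 -0.019 ] 0.0283 box [ 0.6586 -0.0191  0.1683] [0.059 0.059 0.006] tool xy to fit [0.1296 0.0049] dz 0.0803
```

```bash
python3 -m jog '[[[0.001,0.004,0.015,0],[0.001,0.004,0.03,0],[0.001,0.004,0.045,0],[0.001,0.004,0.052,0],[0.001,0.004,0.052,0]]]'
python3 -m jog '[[[0,0,0,0],[0,0,0,0],[0,0,0,0]]]'
```

```text
t: 41.7
tool_pos: [0.6608, -0.1481, 0.1964]
tcp_rot: [179.5, 1.0, 91.5]
contact_force: [-0.2, -0.1, -0.5]
width: 0.022
t: 42.0
tool_pos: [0.6612, -0.1483, 0.1971]
tcp_rot: [179.5, 1.0, 91.5]
contact_force: [-0.5, 0.0, 0.8]
width: 0.0221
```

```bash
python3 -m jog '[[[-0.0005,0.001,0.003,0],[-0.0005,0.001,0.006,0],[-0.0005,0.001,0.009,0],[-0.0005,0.001,0.011,0],[-0.0005,0.001,0.011,0]]]'
python3 -m jog '[[[0,0,0.001,0],[0,0,0.002,0],[0,0,0.003,0]]]'
```

```text
t: 42.5
tool_pos: [0.6621, -0.1489, 0.1855]
tcp_rot: [179.5, 1.0, 91.5]
contact_force: [0.3, -0.3, -1.5]
width: 0.0224
t: 42.8
tool_pos: [0.6622, -0.1491, 0.1826]
tcp_rot: [179.5, 1.0, 91.5]
contact_force: [1.4, -1.7, 1.2]
width: 0.0223
```

```bash
python3 -m jog '[[[0,0,0,0],[0,0,0,0],[0,0,0,0],[0,0,0,0],[0,0,0,0]]]' 0.5
python3 -m jog '[[[0,0,-0.01,0],[0,0,-0.04,0],[0,0,-0.08,0],[0,0,-0.1,0],[0,0,-0.1,0]]]'
python3 -m jog '[[[0,0,0,0],[0,0,0,0]]]'
python3 m.py wrist .6622,-.149,.176,.045 .6622,-.149,.203,.02 .659,-.0185,.17,.055
python3 -m jog '[[[-0.006,-0.05,0,0],[-0.012,-0.1,0,0],[-0.018,-0.15,0.02,0],[-0.025,-0.195,0.04,0],[-0.032,-0.237,0.06,0]]]'
python3 -m jog '[[[0,0,0,0],[0,0,0,0],[0,0,0,0]]]'
python3 m.py wrist .426,-.187,.039,.022 .426,-.187,.012,.045
```

```text
t: 43.3
tool_pos: [0.6622, -0.149, 0.1827]
tcp_rot: [179.5, 1.0, 91.5]
contact_force: [-0.1, 0.0, -0.4]
width: 0.058
t: 43.8
tool_pos: [0.6632, -0.1479, 0.2889]
tcp_rot: [179.0, 1.1, 91.5]
contact_force: [0.7, 0.4, 0.3]
width: 0.07
t: 44.0
tool_pos: [0.6631, -0.1478, 0.2886]
tcp_rot: [179.0, 1.1, 91.5]
contact_force: [-0.0, -0.5, -0.9]
width: 0.0697
tcp [ 0.6628 -0.1477  0.2879] [179.08   1.11  91.53] 44.05
.6622,-.149,.176,.045 3571 fit [ 0.6624 -0.1487] 0.0269 box [ 0.6621 -0.1485  0.1767] [0.067 0.067 0.007] tool xy to fit [-0.0009 -0.0004] dz 0.1102
.6622,-.149,.203,.02 493 fit [ 0.6618 -0.1486] 0.0079 box [ 0.6621 -0.1485  0.2013] [0.021 0.021 0.006] tool xy to fit [-0.0009 -0.0011] dz 0.0841
.659,-.0185,.17,.055 952 fit [ 0.659 -0.019] 0.0283 box [ 0.6588 -0.019   0.1683] [0.059 0.059 0.006] tool xy to fit [ 0.1289 -0.0004] dz 0.117
t: 44.55
tool_pos: [0.4273, -0.1866, 0.2236]
tcp_rot: [179.2, 1.1, 91.6]
contact_force: [-0.3, -1.3, 0.3]
width: 0.0699
t: 44.85
tool_pos: [0.4284, -0.1869, 0.2245]
tcp_rot: [179.1, 1.1, 91.5]
contact_force: [0.3, -1.3, -0.1]
width: 0.0698
tcp [ 0.4289 -0.1869  0.225 ] [179.03   1.14  91.58] 44.9
.426,-.187,.039,.022 281 fit [ 0.4279 -0.1849] 0.008 box [ 0.4282 -0.1849  0.0387] [0.021 0.021 0.008] tool xy to fit [ 0.002  -0.0009] dz 0.1828
.426,-.187,.012,.045 2041 fit [ 0.4284 -0.185 ] 0.027 box [ 0.4283 -0.1849  0.0139] [0.067 0.067 0.005] tool xy to fit [ 0.0019 -0.0004] dz 0.2094
```

The blue lid is home, with its knob top at 0.204. Now the white lid.

```bash
python3 -m jog '[[[0.005,-0.002,0.045,0],[0.005,-0.002,0.09,0],[0.005,-0.002,0.135,0],[0.005,-0.002,0.16,0],[0.005,-0.002,0.16,0]]]'
python3 -m jog '[[[0,0,0,0],[0,0,0,0]]]'
```

```text
t: 45.4
tool_pos: [0.4283, -0.1836, 0.0616]
tcp_rot: [179.3, 0.9, 91.6]
contact_force: [1.0, -0.6, -0.7]
width: 0.0699
t: 45.6
tool_pos: [0.4301, -0.1842, 0.0636]
tcp_rot: [179.2, 1.0, 91.7]
contact_force: [-0.4, -1.1, 0.1]
width: 0.0695
```

```bash
python3 -m jog '[[[0,-0.0025,0.015,0],[0,-0.0025,0.03,0],[0,-0.0025,0.04,0],[0,-0.0025,0.0435,0],[0,-0.0025,0.0435,0]]]'
python3 -m jog '[[[0,0,0,0],[0,0,0,0],[0,0,0,0],[0,0,0,0],[0,0,0,0]]]' -1
python3 -m jog '[[[0,0,0,0],[0,0,0,0],[0,0,0,0],[0,0,0,0],[0,0,0,0]]]'
python3 -m jog '[[[0,0,-0.03,0],[0,0,-0.08,0],[0,0,-0.13,0],[0,0,-0.18,0],[0,0,-0.22,0]]]'
python3 -m jog '[[[0,0,0,0],[0,0,0,0]]]'
```

```text
t: 46.1
tool_pos: [0.4286, -0.1852, 0.0205]
tcp_rot: [179.2, 1.0, 91.7]
contact_force: [0.5, -0.5, -0.5]
width: 0.0699
t: 46.6
tool_pos: [0.4287, -0.1852, 0.0206]
tcp_rot: [179.2, 1.0, 91.7]
contact_force: [0.7, 0.1, 1.2]
width: 0.0342
t: 47.1
tool_pos: [0.4287, -0.1852, 0.0207]
tcp_rot: [179.2, 1.0, 91.7]
contact_force: [-0.2, 0.7, 1.8]
width: 0.0224
t: 47.6
tool_pos: [0.4256, -0.1814, 0.2438]
tcp_rot: [179.1, 1.1, 91.7]
contact_force: [0.7, 0.1, -1.4]
width: 0.0222
t: 47.8
tool_pos: [0.4263, -0.1817, 0.2449]
tcp_rot: [178.9, 1.2, 91.7]
contact_force: [-0.6, 0.4, -0.7]
width: 0.0225
```

```bash
python3 -m jog '[[[0.025,0.04,0,0],[0.05,0.08,0,0],[0.075,0.12,0,0],[0.1,0.16,0,0],[0.125,0.195,0,0]]]'
python3 -m jog '[[[0.02,0.03,0,0],[0.031,0.043,0.01,0],[0.031,0.043,0.02,0],[0.031,0.043,0.03,0],[0.031,0.043,0.03,0]]]'
python3 -m jog '[[[0,0,0,0],[0,0,0,0],[0,0,0,0]]]'
python3 m.py wrist .659,-.0185,.17,.055 .6525,.112,.17,.055
```

```text
t: 48.3
tool_pos: [0.6178, -0.0495, 0.2423]
tcp_rot: [179.2, 1.1, 91.7]
contact_force: [-0.2, -0.4, -0.8]
width: 0.0223
t: 48.8
tool_pos: [0.6579, -0.0186, 0.2085]
tcp_rot: [179.5, 1.1, 91.6]
contact_force: [-0.3, 0.8, -0.4]
width: 0.0221
t: 49.1
tool_pos: [0.6579, -0.0192, 0.2093]
tcp_rot: [179.4, 1.1, 91.6]
contact_force: [0.3, -0.7, -0.2]
width: 0.0225
tcp [ 0.6581 -0.0191  0.2094] [179.43   1.14  91.61] 49.15
.659,-.0185,.17,.055 28 fit [ 0.6592 -0.0177] 0.0306 box [ 0.6295 -0.0174  0.1664] [0.003 0.022 0.002] tool xy to fit [0.0014 0.0012] dz 0.0424
.6525,.112,.17,.055 1879 fit [0.6525 0.1109] 0.0282 box [0.6523 0.1109 0.1682] [0.059 0.059 0.006] tool xy to fit [ 0.13   -0.0019] dz 0.0386
```

```bash
python3 -m jog '[[[0.0005,0.001,0.005,0],[0.0005,0.001,0.01,0],[0.0005,0.001,0.015,0],[0.0005,0.001,0.02,0],[0.0005,0.001,0.023,0]]]'
python3 -m jog '[[[0,0,0.001,0],[0,0,0.002,0],[0,0,0.003,0],[0,0,0.003,0]]]'
```

```text
t: 49.65
tool_pos: [0.659, -0.0189, 0.1854]
tcp_rot: [179.5, 1.1, 91.6]
contact_force: [-0.0, -0.5, -0.6]
width: 0.022
t: 50.05
tool_pos: [0.6592, -0.019, 0.1829]
tcp_rot: [179.5, 1.1, 91.6]
contact_force: [0.3, -0.7, 0.3]
width: 0.0228
```

```bash
python3 -m jog '[[[0,0,0,0],[0,0,0,0],[0,0,0,0],[0,0,0,0],[0,0,0,0]]]' 0.5
python3 -m jog '[[[0,0,-0.01,0],[0,0,-0.04,0],[0,0,-0.08,0],[0,0,-0.1,0],[0,0,-0.1,0]]]'
python3 -m jog '[[[0,0,0,0],[0,0,0,0]]]'
python3 m.py wrist .659,-.019,.176,.045 .659,-.019,.203,.02
python3 -m jog '[[[-0.045,-0.016,0,0],[-0.09,-0.032,0,0],[-0.135,-0.048,0,0],[-0.18,-0.064,0,0],[-0.225,-0.08,0,0]]]'
python3 -m jog '[[[-0.045,-0.02,0,0],[-0.08,-0.035,0.01,0],[-0.104,-0.043,0.03,0],[-0.104,-0.043,0.06,0],[-0.104,-0.043,0.06,0]]]'
python3 -m jog '[[[0,0,0,0],[0,0,0,0],[0,0,0,0]]]'
python3 m.py wrist .545,-.351,.039,.025 .545,-.351,.012,.045
```

```text
t: 50.55
tool_pos: [0.6591, -0.019, 0.1828]
tcp_rot: [179.5, 1.1, 91.6]
contact_force: [-0.1, -0.9, 0.2]
width: 0.0579
t: 51.05
tool_pos: [0.6601, -0.0172, 0.2889]
tcp_rot: [179.0, 1.2, 91.6]
contact_force: [0.5, -0.3, 0.2]
width: 0.0702
t: 51.25
tool_pos: [0.66, -0.0171, 0.2885]
tcp_rot: [179.0, 1.2, 91.6]
contact_force: [-0.4, 0.6, -0.1]
width: 0.0702
tcp [ 0.6598 -0.0171  0.2879] [179.05   1.19  91.62] 51.3
.659,-.019,.176,.045 3567 fit [ 0.659  -0.0174] 0.0269 box [ 0.6585 -0.0176  0.1767] [0.067 0.067 0.007] tool xy to fit [-0.0003 -0.0008] dz 0.1101
.659,-.019,.203,.02 503 fit [ 0.6583 -0.0174] 0.0079 box [ 0.6589 -0.0175  0.2013] [0.022 0.021 0.006] tool xy to fit [-0.0003 -0.0015] dz 0.0841
t: 51.8
tool_pos: [0.5847, -0.2456, 0.2896]
tcp_rot: [179.2, 1.1, 91.6]
contact_force: [-0.4, -0.5, -0.6]
width: 0.0697
t: 52.3
tool_pos: [0.5424, -0.351, 0.2241]
tcp_rot: [179.6, 0.7, 91.5]
contact_force: [0.2, 0.5, -0.9]
width: 0.0701
t: 52.6
tool_pos: [0.5432, -0.3506, 0.2255]
tcp_rot: [179.6, 0.8, 91.6]
contact_force: [-0.0, -0.1, -0.1]
width: 0.07
tcp [ 0.5433 -0.3507  0.2257] [179.54   0.81  91.59] 52.65
.545,-.351,.039,.025 276 fit [ 0.5484 -0.349 ] 0.008 box [ 0.549  -0.3491  0.0387] [0.022 0.021 0.008] tool xy to fit [0.0016 0.0052] dz 0.1834
.545,-.351,.012,.045 2000 fit [ 0.549  -0.3489] 0.0271 box [ 0.5487 -0.3488  0.0139] [0.068 0.067 0.005] tool xy to fit [0.0016 0.0057] dz 0.2102
```

```bash
python3 -m jog '[[[0.004,0.0045,0.045,0],[0.004,0.0045,0.09,0],[0.004,0.0045,0.135,0],[0.004,0.0045,0.16,0],[0.004,0.0045,0.16,0]]]'
python3 -m jog '[[[0,0,0,0],[0,0,0,0]]]'
```

```text
t: 53.15
tool_pos: [0.5467, -0.3465, 0.0613]
tcp_rot: [179.9, 0.5, 91.6]
contact_force: [-0.3, -0.9, -0.5]
width: 0.0698
t: 53.35
tool_pos: [0.548, -0.3472, 0.0638]
tcp_rot: [179.7, 0.7, 91.6]
contact_force: [0.3, -0.3, -0.2]
width: 0.0701
```

```bash
python3 -m jog '[[[-0.0015,0.0005,0.015,0],[-0.0015,0.0005,0.03,0],[-0.0015,0.0005,0.04,0],[-0.0015,0.0005,0.0435,0],[-0.0015,0.0005,0.0435,0]]]'
python3 -m jog '[[[0,0,0,0],[0,0,0,0],[0,0,0,0],[0,0,0,0],[0,0,0,0]]]' -1
python3 -m jog '[[[0,0,0,0],[0,0,0,0],[0,0,0,0],[0,0,0,0],[0,0,0,0]]]'
python3 -m jog '[[[0,0,-0.03,0],[0,0,-0.08,0],[0,0,-0.13,0],[0,0,-0.18,0],[0,0,-0.23,0]]]'
python3 -m jog '[[[0,0,-0.015,0],[0,0,-0.015,0],[0,0,-0.015,0]]]'
```

```text
t: 53.85
tool_pos: [0.5479, -0.3486, 0.0188]
tcp_rot: [179.8, 0.6, 91.6]
contact_force: [-0.5, 0.9, -0.7]
width: 0.0698
t: 54.35
tool_pos: [0.5481, -0.3487, 0.0191]
tcp_rot: [179.8, 0.6, 91.6]
contact_force: [0.2, 0.0, 0.8]
width: 0.0345
t: 54.85
tool_pos: [0.5482, -0.3489, 0.0193]
tcp_rot: [179.8, 0.6, 91.6]
contact_force: [-0.0, 0.1, 2.8]
width: 0.0222
t: 55.35
tool_pos: [0.5469, -0.3461, 0.251]
tcp_rot: [179.8, 0.6, 91.6]
contact_force: [1.6, -1.0, -0.6]
width: 0.0221
t: 55.65
tool_pos: [0.5464, -0.3455, 0.2638]
tcp_rot: [179.9, 0.5, 91.6]
contact_force: [-0.1, 0.1, -1.9]
width: 0.0227
```

```bash
python3 -m jog '[[[0.045,0.012,0,0],[0.09,0.024,0,0],[0.135,0.036,0,0],[0.18,0.048,0,0],[0.225,0.06,0,0]]]'
python3 -m jog '[[[0.045,0.012,0,0],[0.09,0.024,0,0],[0.135,0.036,0,0],[0.18,0.048,0,0],[0.215,0.058,0,0]]]'
python3 -m jog '[[[0.015,0,0,0],[0.015,0,0,0],[0.015,0,0,0]]]'
python3 m.py wrist .6525,.111,.17,.055
```

```text
t: 56.15
tool_pos: [0.5985, -0.1167, 0.2575]
tcp_rot: [-179.7, 0.4, 91.6]
contact_force: [0.4, 0.0, -1.2]
width: 0.0223
t: 56.65
tool_pos: [0.6487, 0.1026, 0.251]
tcp_rot: [-179.4, 0.4, 91.7]
contact_force: [0.2, 0.1, -0.4]
width: 0.0222
t: 56.95
tool_pos: [0.6471, 0.1169, 0.2481]
tcp_rot: [-179.1, 0.4, 91.7]
contact_force: [0.3, 0.1, -0.8]
width: 0.0221
tcp [0.6475 0.1162 0.249 ] [-179.19    0.43   91.66] 57.0
.6525,.111,.17,.055 279 fit [0.651  0.1116] 0.0272 box [0.6305 0.1067 0.1683] [0.016 0.042 0.006] tool xy to fit [-0.0047  0.0034] dz 0.0783
```

```bash
python3 -m jog '[[[-0.0045,0.005,0.015,0],[-0.0045,0.005,0.03,0],[-0.0045,0.005,0.045,0],[-0.0045,0.005,0.052,0],[-0.0045,0.005,0.052,0]]]'
python3 -m jog '[[[0,0,0,0],[0,0,0,0],[0,0,0,0]]]'
```

```text
t: 57.5
tool_pos: [0.6506, 0.1111, 0.1944]
tcp_rot: [-179.0, 0.4, 91.6]
contact_force: [0.1, -0.0, -0.4]
width: 0.0226
t: 57.8
tool_pos: [0.651, 0.1113, 0.1952]
tcp_rot: [-179.0, 0.4, 91.7]
contact_force: [0.4, 0.6, -0.3]
width: 0.0223
```

Target TCP z seated is 0.0193 + 0.162 = 0.1813.

```bash
python3 -m jog '[[[0,0.001,0.003,0],[0,0.001,0.006,0],[0,0.001,0.009,0],[0,0.001,0.011,0],[0,0.001,0.011,0]]]'
python3 -m jog '[[[0,0,0.001,0],[0,0,0.002,0],[0,0,0.003,0],[0,0,0.003,0]]]'
```

```text
t: 58.3
tool_pos: [0.6516, 0.1111, 0.1837]
tcp_rot: [-179.0, 0.4, 91.6]
contact_force: [0.9, -0.7, -0.6]
width: 0.0221
t: 58.7
tool_pos: [0.652, 0.1111, 0.1814]
tcp_rot: [-179.1, 0.4, 91.6]
contact_force: [0.2, -1.2, 3.1]
width: 0.0224
```

Seated with 3 N contact. I'll release, back away and check everything.

```bash
python3 -m jog '[[[0,0,0,0],[0,0,0,0],[0,0,0,0],[0,0,0,0],[0,0,0,0]]]' 0.5
python3 -m jog '[[[0,0,-0.01,0],[0,0,-0.04,0],[0,0,-0.08,0],[0,0,-0.11,0],[0,0,-0.11,0]]]'
python3 -m jog '[[[0,0,0,0],[0,0,0,0]]]'
python3 m.py wrist .652,.111,.176,.045 .652,.111,.203,.02 .659,-.018,.176,.045 .659,-.018,.203,.02
python3 -m jog '[[[-0.02,-0.045,0,0],[-0.04,-0.09,0,0],[-0.06,-0.135,0,0],[-0.08,-0.18,0,0],[-0.1,-0.22,0,0]]]'
python3 -m jog '[[[0,0,0,0],[0,0,0,0],[0,0,0,0]]]'
python3 - <<'E'
from h import *
p,W=cloud("wrist");P=W.reshape(-1,3)
for n,x,y in(("brown",.652,.111),("white",.659,-.018),("blue",.6622,-.149)):
    r=np.hypot(P[:,0]-x,P[:,1]-y);t=P[(abs(P[:,2]-.176)<.008)&(r<.034)&(r>.016)]
    if len(t)>50:
        s=np.linalg.lstsq(np.c_[t[:,:2],np.ones(len(t))],t[:,2],rcond=None)[0];print(n,len(t),"disc tilt deg",np.degrees(s[:2]).round(2),"z",np.median(t[:,2]).round(4))
crop(p,"pics/w5.png",(0,0,512,384),1)
p,W=cloud("scene");crop(p,"pics/s9.png",(90,130,410,350),2.4)
E
```

```text
t: 59.2
tool_pos: [0.6519, 0.1111, 0.1812]
tcp_rot: [-179.1, 0.4, 91.6]
contact_force: [0.4, -0.6, 0.6]
width: 0.0581
t: 59.7
tool_pos: [0.656, 0.1122, 0.2989]
tcp_rot: [-179.7, 0.4, 91.6]
contact_force: [0.8, 0.0, 0.8]
width: 0.0696
t: 59.9
tool_pos: [0.6562, 0.1123, 0.2995]
tcp_rot: [-179.7, 0.4, 91.6]
contact_force: [0.5, -0.7, -0.4]
width: 0.0698
tcp [0.6558 0.1123 0.2985] [-179.63    0.41   91.65] 59.95
.652,.111,.176,.045 3352 fit [0.6529 0.1126] 0.0268 box [0.6524 0.1126 0.1768] [0.067 0.067 0.006] tool xy to fit [ 0.0004 -0.0029] dz 0.1209
.652,.111,.203,.02 467 fit [0.6523 0.1126] 0.008 box [0.6527 0.1125 0.2015] [0.021 0.022 0.006] tool xy to fit [ 0.0004 -0.0035] dz 0.0943
.659,-.018,.176,.045 3128 fit [ 0.6656 -0.0264] 0.027 box [ 0.6655 -0.0258  0.1763] [0.067 0.067 0.008] tool xy to fit [-0.1389  0.0058] dz 0.1204
.659,-.018,.203,.02 458 fit [ 0.6651 -0.0254] 0.0078 box [ 0.6654 -0.0256  0.2013] [0.021 0.02  0.006] tool xy to fit [-0.1379  0.0053] dz 0.0946
t: 60.45
tool_pos: [0.4362, 0.0055, 0.299]
tcp_rot: [-179.5, 0.4, 91.7]
contact_force: [0.3, -0.4, 1.0]
width: 0.0694
t: 60.75
tool_pos: [0.4366, 0.0058, 0.2985]
tcp_rot: [-179.5, 0.4, 91.7]
contact_force: [0.9, 1.0, 0.7]
width: 0.0696
brown 155 disc tilt deg [7.33 2.97] z 0.1755
```

View pics/s9.png

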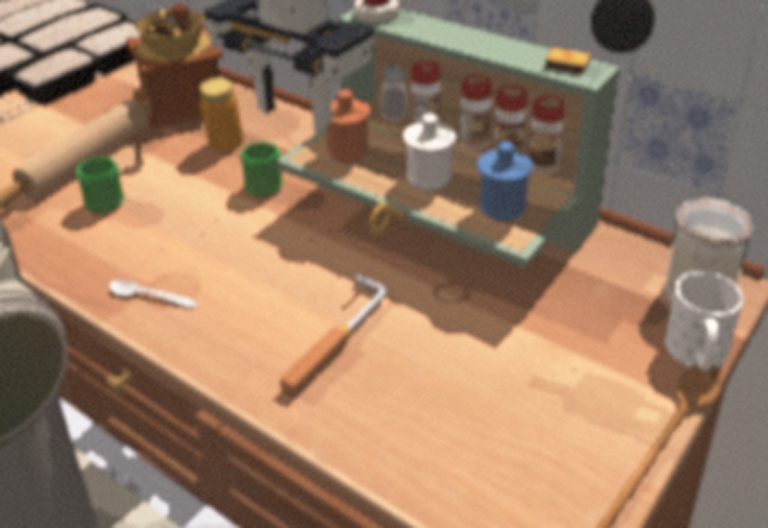

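View pics/w5.png

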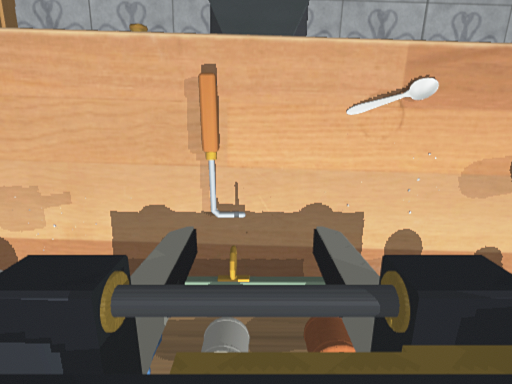

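Both views show the three pots on the flap with matching lids, the pole flat on the worktop, and the spoon, honey jar and mug in place. The white pot has shifted about 1 cm, so I'll check the lids' levelness in the scene cloud.

```bash
python3 - <<'E'
from h import *
Ws=[cloud("scene")[1].reshape(-1,3) for _ in range(8)]
P=np.nanmean(Ws,axis=0)
for n,x,y in(("brown",.6525,.112),("white",.6655,-.0256),("blue",.6622,-.149)):
    r=np.hypot(P[:,0]-x,P[:,1]-y);a=P[(P[:,2]>.168)&(P[:,2]<.215)&(r<.06)]
    t=a[(np.hypot(a[:,0]-x,a[:,1]-y)>.016)&(np.hypot(a[:,0]-x,a[:,1]-y)<.033)&(a[:,2]<.19)]
    s=np.linalg.lstsq(np.c_[t[:,0]-x,t[:,1]-y,np.ones(len(t))],t[:,2],rcond=None)[0]
    print(n,len(t),"tilt deg",np.degrees(s[:2]).round(1),"z0",s[2].round(4),"knob top",np.percentile(a[:,2],98).round(4),"bbox mid",((np.percentile(a,2,axis=0)+np.percentile(a,98,axis=0))/2)[:2].round(4))
E
```

```text
brown 73 tilt deg [0.4 0.6] z0 0.1771 knob top 0.2043 bbox mid [0.6505 0.1062]
white 107 tilt deg [0.2 0.4] z0 0.1772 knob top 0.2043 bbox mid [ 0.6627 -0.0297]
blue 127 tilt deg [0.6 0.4] z0 0.1771 knob top 0.204 bbox mid [ 0.6592 -0.1512]
```

All three lids are level and home, at the same height. Handing in.

```bash
python3 -c "
from rig import robot
print(robot.sense()['t']); print(robot.job_done())"
```

```text
61.25
the job is handed in; nothing more can be done
None
```

The job is finished and handed in at about 61 s; no verdict was reported. I hooked the brass eye with the pole, swung the flap down until it lay level, and laid the pole back flat on the worktop. All three jam pots were there. They now stand upright on the flap, each covered with the lid of its own colour.

- **Lids:** the last scene check put all three disc tops at 0.177 m and knob tops at 0.204 m, with tilt of at most 0.6°, so they are fully home.
- **Flap:** measured level at 0.10 m after it was lowered.
- **Bystanders:** the mug, the honey jar and the green look-alikes were not touched. The last picture shows them in place by eye; I did not re-measure them.
- **White pot:** it was about 1 cm off its earlier reading, probably the announced knock. Its lid stayed seated and level, so I left it.
- **Discarded check:** a wrist-view tilt reading of 7° for the brown lid came from a partly hidden disc. The scene view gave 0.6° or less for the same lid.

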